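Packing the notions case at closing time

TASK

Pack up the notions case for the night: flip its toggle latch open and raise the lid until it stands up, nest all the steel button cups upright inside one another in order of size, the largest outermost, in the square pocket on the left of the case, and put all the thread spools into the pocket on the right (standing or lying). Then lower the lid until it is fully shut and flip the latch shut again, leaving the carton, the hand stamp and the tape dispenser where they are.

Things in the scene. Friction and masses are not known exactly. Their poses are not given: they have to be found in the camera images.
- case: small grey metal notions case with black corners, fixed: base 124 x 210 x 42 mm (x, y, z), walls 4 mm; origin under its centre on the counter. x points from the latch (front face at x = -62 mm) to the hinge (rear, +62 mm), y to its left, z up. 98 mm high with the lid shut, plus a bar handle. Inside, black foam (top at z = 24 mm) leaves two pockets down to the floor at z = 4 mm.
- lid (a joint): lid of the case, rad: 0 = shut, grows as its front rises, 1.57 = upright, stop at 1.7. Stiff friction hinge (0.4 N m) along the case's y axis: it stays wherever it is left. A hood 56 mm deep, 124 x 210 mm, 0.42 kg; its roof is 94 mm above the counter inside. It cannot rise while the latch is shut.
- lid_hinge (a point): middle of the lid's hinge line, at the rear upper edge of the base: (62, 0, 42) mm in the case's frame
- lid_handle (a point): middle of the black bar handle on the lid's top; round bar 10 mm thick, parallel to the hinge, free for 90 mm between two posts, 34 mm above the lid's top; with the lid shut 100 mm in front of and 90 mm above the hinge line. Moves with the lid.
- latch (a joint): lever of the over-centre toggle latch on the middle of the lid's front, rad: 0 = shut (lever up against the lid, wire bail caught under the keeper on the base), 1.3 = fully open (lever swung outward to level, bail clear; on the upright lid it then stands up to 215 mm above the counter). A light spring drives it from 0.7 to the nearer end (0.05 N m). Axis: parallel to the hinge through latch_pivot.
- latch_pivot (a point): pivot of the latch lever, 6 mm in front of the lid's front face, 10 mm above the lid's rim: (-68, 0, 52) mm in the case's frame when the lid is shut; moves with the lid
- latch_tip (a point): middle of the T-bar pull at the free end of the steel lever: a round bar 6 mm thick, 36 mm long along the case's y, with ball ends, wider than the 22 mm lever. Lid and latch shut: 15.5 mm in front of and 40 mm above the pivot; always 43 mm from it. Fingers can pinch it end to end (36 mm) from above and it turns freely between them.
- cup_pocket (a point): centre of the floor of the square pocket for the cups, 80 x 80 mm, 20 mm deep: (0, 53, 4) mm in the case's frame, on the left as seen from the robot; axes as the case
- spool_pocket (a point): centre of the floor of the pocket for the spools, 80 mm (case x) by 106 mm (case y), 20 mm deep: (0, -48, 4) mm in the case's frame, on the right; axes as the case
- cup_a_mid (a point): largest of the steel button cups, 64 mm across at the rim, 60 mm at the foot, 44 mm high like all of them; wall 2.5 mm, inner floor 14 mm above the underside, so a cup set in any larger one stands 14 mm proud of it. The point is its centre half-way up (22 mm above its underside), z along its axis to the mouth. May be absent.
- cup_b_mid (a point): second largest of the steel button cups, 52 mm across at the rim, 48 mm at the foot, 44 mm high like all of them; wall 2.5 mm, inner floor 14 mm above the underside, so a cup set in any larger one stands 14 mm proud of it. The point is its centre half-way up (22 mm above its underside), z along its axis to the mouth. May be absent.
- cup_c_mid (a point): third of the steel button cups, 40 mm across at the rim, 36 mm at the foot, 44 mm high like all of them; wall 2.5 mm, inner floor 14 mm above the underside, so a cup set in any larger one stands 14 mm proud of it. The point is its centre half-way up (22 mm above its underside), z along its axis to the mouth. May be absent.
- cup_d_mid (a point): smallest of the steel button cups, 28 mm across at the rim, 24 mm at the foot, 44 mm high like all of them; wall 2.5 mm, inner floor 14 mm above the underside, so a cup set in any larger one stands 14 mm proud of it. The point is its centre half-way up (22 mm above its underside), z along its axis to the mouth. May be absent.
- thread_navy_mid (a point): spool of navy thread, 28 mm across the flanges, 48 mm long; the point is its centre, z along its axis. May be absent.
- thread_red_mid (a point): spool of red thread, 28 mm across the flanges, 48 mm long; the point is its centre, z along its axis. May be absent.
- thread_white_mid (a point): spool of white thread, 28 mm across the flanges, 48 mm long; the point is its centre, z along its axis. May be absent.
- button_box: small carton 55 x 85 x 30 mm, a bystander; origin under its centre
- date_stamp: wooden hand stamp 31 x 52 x 88 mm, a bystander; origin under its centre
- tape_dispenser: tape dispenser 33 x 138 x 68 mm, a bystander; origin under its centre

How it is judged:
By the outcome, as a careful person would: the job done as asked, in the order asked, and still so for the second after the job is handed in, with the robot touching nothing.
Of cup_a, cup_b, cup_c, cup_d only 3 to 4 are there at a start; the rules pass over those that are not, and their reading is None.
Of thread_navy, thread_red, thread_white only 1 to 3 are there at a start; the rules pass over those that are not, and their reading is None.
At some moment in a run one of cup_a, cup_b, cup_c may be knocked a few centimetres aside while the robot is not near it.
It also fails if it takes over 210 s, if anything falls off the work surface, if the arm or the gripper's body presses on something with over 40 N, if the wrist force passes 120 N, or if a joint passes its speed limit or range.

ROBOT

A 7-joint arm with a two-finger parallel gripper is mounted at the origin on a cart in front of the work surface, level with it; the furniture and walls round the work are solid. World frame = base frame: x ahead of the robot, y to its left, z up, the work surface at z = 0. Lengths are in m, angles in rad, forces in N, time in s.
With the tool pointing down it reaches from about 0.425 to 0.925 m from the base axis. Payload 6.8 kg.
Tool frame: the origin (TCP) lies midway between the tips of the shut fingers; the grasp point (between the pads) lies 19 mm behind it; z points along the fingers, y is the line along which they close (so a half turn about z gives the same grasp; the last joint's range is limited). The gripper opens to 85 mm and grips with 20 to 120 N. Pads are 22 mm wide; open, the fingers measure 114 mm over their backs; the gripper's body (76 mm by 85 mm) begins 54 mm behind the grasp point. The pads swing forward as they close: fully open they stand 13 mm farther back than shut.
Start: joints at [-1.334, 0.477, 0.022, 1.555, -0.011, 1.109, -0.083], TCP at [0.228, 0.635, 0.231] pointing down, gripper open.
Joint ranges: [-2.96, 2.96], [-0.34, 2.1], [-1.41, 1.46], [0.24, 2.44], [-1.37, 4.51], [0.17, 1.92], [-2.96, 2.96]. Speed limits (rad/s): [2.39, 2.39, 3.14, 3.14, 3.14, 3.14, 3.14].

INTERFACE

Orientations are given as a unit quaternion [w, x, y, z].
In Python, from station import * gives the robot as it stands.
- The arm moves only by the shell command python3 -m creep 'ROWS' [FORCE]. ROWS is JSON, a list of rows, each a list of 7 numbers: the gripper command: -1 is shut, 1 is fully open, values between are in proportion, then the shift along the world's x, y, z in mm, then the turn, a rotation vector about the world's x, y, z in rad. A call has 1 to 5 rows; each row shifts and turns the commanded pose from where the row before left it; what a row does not reach is not made up. A row lasts 1/8 s, in which the tool goes at most 62.5 mm and 10.7 degrees, less where a joint would pass 70% of its speed; a pose out of reach is approached as far as the arm can. A call is refused whole if a number of a shift passes 62.5 or a number of a turn 0.188, either way. A call with a gripper value outside its range is refused whole. The fingers move at their own pace and stop on an object; FORCE is the grip in N (left out, the last holds). Time passes only in rows, so rows that do not move let the fingers close. It gives the time, the measured TCP pose, the force, the opening and the grip force at its end, in the units of the state.
- get_obs(): the state, without advancing time (a new reading comes with each control period).
- read_camera(name): name is "scene" or "top"; returns (picture, depth): 420x560x3 uint8, red, green, blue; 420x560 float32, m along the optical axis (not along the pixel's ray), 0 where there is no reading.
- camera_params(name): a dict with "intrinsics" (3x3 intrinsics, pixels), "cam_to_world" (4x4, takes a point from camera to world coordinates). Camera axes: x right, y up, looking along -z (the intrinsics and any distortion apply to the point x, -y, -z); pixel columns grow to the right and rows downward; lengths in m; the calibration is good to about 2 mm. A picture is of the moment at which its call begins. camera_params takes no time and is no camera call.
- hand_in(): hands the job in; it is judged then, once.
The state is a dict: "t": time; "q": joint angles; "joint_vel": joint speeds; "joint_torque": joint torques, N m; "eef_pos": TCP position; "tool_rot": TCP orientation; "contact_force": force on the tool from outside, world axes, zero at the start; "torque": the same for the moment, N m; "gripper_width": opening from 0.0 (shut) to 1.0 (fully open); "grasp_force": force on a finger pad.
Only numpy, scipy, OpenCV 4.12 (cv2) and the standard library are available. Lean on these libraries where they do the work, as an engineer would, in place of code of your own. Each camera call takes 0.05 s, during which the arm holds its last target. There are 200 camera calls.

## Working session

There is one attempt and no reset: what is moved stays moved. The work goes in short steps, Python scripts to look and compute and a shell command to move; the robot and the scene stay as the last step left them, time stands still between calls to the robot, and variables do not carry over. Pictures are saved under pics/ and viewed, at most 20 in all, crops included, and the job is handed in when it is done.

```bash
ls; mkdir -p pics
cat > h.py <<'E'
from station import *
import numpy as np, cv2
def shot(n,f):
    p,d=read_camera(n); cv2.imwrite('pics/'+f+'.png',p[:,:,::-1]); np.save('pics/'+f+'.npy',d); return p,d
def P(n,d):
    c=camera_params(n);K=np.array(c['intrinsics']);T=np.array(c['cam_to_world'])
    h,w=d.shape;u,v=np.meshgrid(np.arange(w),np.arange(h))
    x=(u-K[0,2])/K[0,0]*d;y=(v-K[1,2])/K[1,1]*d
    return np.stack([x,-y,-d,np.ones_like(d)],-1)@T.T[:,:3]
def ray(n,u,v,z):
    c=camera_params(n);K=np.array(c['intrinsics']);T=np.array(c['cam_to_world'])
    r=T[:3,:3]@np.array([(u-K[0,2])/K[0,0],-(v-K[1,2])/K[1,1],-1]);o=T[:3,3]
    return o+r*(z-o[2])/r[2]
E
python3 - <<'E'
from h import *
for n in('scene','top'):
    p,d=shot(n,n+'0');c=camera_params(n);print(c)
print(get_obs())
E
```

```text
pics
{'intrinsics': array([[429.17805991,   0.        , 286.95251475],
       [  0.        , 429.17805991, 208.48725393],
       [  0.        ,   0.        ,   1.        ]]), 'cam_to_world': array([[ 0.43136935,  0.47376078, -0.76777029, -0.4029956 ],
       [-0.90190269,  0.20553344, -0.37990464, -0.58795696],
       [-0.02218145,  0.85633331,  0.51594695,  0.73521756],
       [ 0.        ,  0.        ,  0.        ,  1.        ]])}
{'intrinsics': array([[435.35741929,   0.        , 272.68691916],
       [  0.        , 435.35741929, 210.33511682],
       [  0.        ,   0.        ,   1.        ]]), 'cam_to_world': array([[-0.00521192,  0.97951282, -0.20131438,  0.27601855],
       [-0.99997643, -0.00600516, -0.00332976, -0.11921395],
       [-0.00447047,  0.20129228,  0.97952102,  1.47412389],
       [ 0.        ,  0.        ,  0.        ,  1.        ]])}
{'t': 0.1, 'q': array([-1.33411586,  0.47771216,  0.0223299 ,  1.55631265, -0.01153334,
        1.10929945, -0.08310603]), 'joint_vel': array([-0.0003091 , -0.00162707, -0.00134359, -0.00212336,  0.00011174,
        0.00315242,  0.00117017]), 'joint_torque': array([ 4.56798618e-03, -5.97765326e+01,  1.61389131e+00, -2.81956351e+01,
        1.28733294e-02,  5.07062359e-03, -1.14539682e-05]), 'eef_pos': array([0.22796132, 0.63479464, 0.23044308]), 'tool_rot': array([-9.78994798e-05,  1.71532233e-01,  9.85178182e-01, -7.96196729e-04]), 'contact_force': array([-0.24704533,  0.71296181,  0.76972228]), 'torque': array([-0.03501898, -0.01110756, -0.00971297]), 'grasp_force': 0.0, 'gripper_width': 1.002191853793595}
```

View pics/scene0.png

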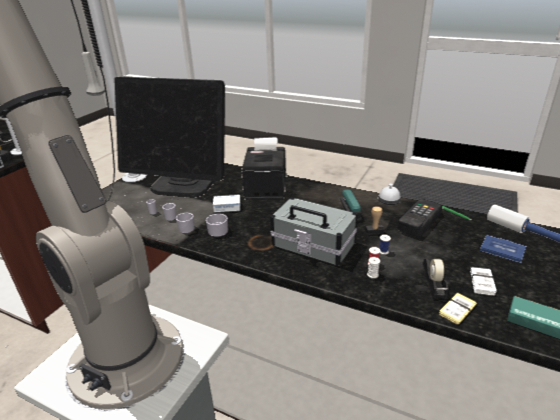

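View pics/top0.png

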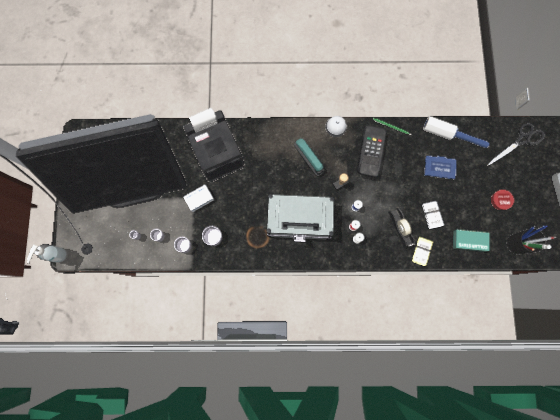

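Run:
```python
from h import *
p=cv2.imread('pics/top0.png');s=cv2.imread('pics/scene0.png')
a=cv2.resize(p[185:260,110:260],(800,400),interpolation=cv2.INTER_CUBIC)
b=cv2.resize(s[185:295,140:240],None,fx=3.6,fy=3.6,interpolation=cv2.INTER_CUBIC)[:, :360]
c=cv2.resize(p[185:260,255:375],(400,250),interpolation=cv2.INTER_CUBIC)
a=cv2.resize(a,(700,350));
out=np.zeros((600,800,3),np.uint8);out[:350,:700]=a;out[350:600,:400]=c
d2=cv2.resize(s[190:250,140:240],(400,240),interpolation=cv2.INTER_CUBIC);out[355:595,400:]=d2
cv2.imwrite('pics/crop0.png',out)
for n in('top','scene'):
    d=np.load(f'pics/{n}0.npy');X=P(n,d);np.save(f'pics/X{n}.npy',X)
    if n=='top':
        for u,v in [(133,235),(156,236),(182,244),(211,236),(357,206),(354,226),(358,239),(300,205),(300,260),(250,200)]: print(u,v,X[v,u].round(4), X[v-2,u-2].round(3))
        # case roof
        m=(X[...,2]>.09)&(X[...,2]<.108)&(np.abs(X[...,0]-.5)<.2);m[:, :255]=0;m[:,345:]=0
        pts=np.argwhere(m)[:,::-1];q=X[m];print(len(q),cv2.minAreaRect(q[:,:2].astype(np.float32)),np.median(q[:,2]))
        # objects blobs above table
        m=((X[...,2]>.012)&(X[...,2]<.2)&(X[...,0]>.35)&(X[...,0]<.85)).astype(np.uint8)
        k,l,st,ce=cv2.connectedComponentsWithStats(m)
        for i in range(1,k):
            if st[i,4]>25:
                q=X[l==i];print(st[i],q.min(0).round(3),q.max(0).round(3),np.percentile(q[:,2],[50,90]).round(3))
```

```text
133 235 [0.4939 0.3601 0.0125] [0.498 0.361 0.032]
156 236 [0.4904 0.2827 0.0095] [0.497 0.289 0.011]
182 244 [0.4623 0.1927 0.012 ] [0.469 0.2   0.012]
211 236 [0.4887 0.0951 0.0138] [0.497 0.103 0.006]
357 206 [ 0.5828 -0.3973  0.0452] [ 0.59  -0.391  0.042]
354 226 [ 0.5152 -0.3846  0.0435] [ 0.521 -0.377  0.049]
358 239 [ 0.4708 -0.395   0.0487] [ 0.478 -0.389  0.045]
300 205 [ 0.5756 -0.2029  0.0993] [ 0.583 -0.197  0.095]
300 260 [ 0.4079 -0.206  -0.0073] [ 0.414 -0.199  0.002]
250 200 [ 0.6165 -0.0355 -0.0015] [ 0.624 -0.028 -0.002]
2367 ((0.5512872934341431, -0.22853830456733704), (0.17868037521839142, 0.29157575964927673), 13.289872169494629) 0.09762535052820653
[ 183  119   62   63 2453] [ 0.678 -0.016  0.012] [0.85  0.183 0.164] [0.13  0.136]
[ 356  131   30   46 1016] [ 0.687 -0.51   0.012] [ 0.85  -0.406  0.051] [0.037 0.044]
[433 130  56  18 384] [ 0.792 -0.865  0.015] [ 0.85  -0.677  0.057] [0.036 0.048]
[528 134  16  11  37] [ 0.808 -1.073  0.012] [ 0.845 -1.016  0.018] [0.014 0.017]
[294 139  30  37 368] [ 0.701 -0.288  0.012] [ 0.825 -0.191  0.057] [0.046 0.052]
[42
[... 898 characters left out ...]
1  10   9  68] [ 0.507 -0.401  0.013] [ 0.532 -0.375  0.054] [0.045 0.049]
[202 226  20  20 237] [0.455 0.06  0.012] [0.519 0.121 0.05 ] [0.017 0.043]
[507 226  49  29 846] [ 0.419 -0.982  0.012] [ 0.498 -0.898  0.15 ] [0.078 0.121]
[150 229  14  13 110] [0.472 0.256 0.012] [0.51  0.294 0.049] [0.029 0.043]
[129 230  11  10  66] [0.479 0.337 0.012] [0.506 0.363 0.051] [0.031 0.044]
[454 230  35  22 653] [ 0.432 -0.837  0.012] [ 0.503 -0.72   0.039] [0.028 0.032]
[354 233  10  10  69] [ 0.464 -0.413  0.012] [ 0.492 -0.385  0.055] [0.046 0.051]
[174 237  17  16 172] [0.433 0.162 0.012] [0.482 0.213 0.051] [0.02  0.044]
[ 27 244  39  20 516] [0.389 0.582 0.012] [0.454 0.635 0.174] [0.108 0.165]
```

View pics/crop0.png

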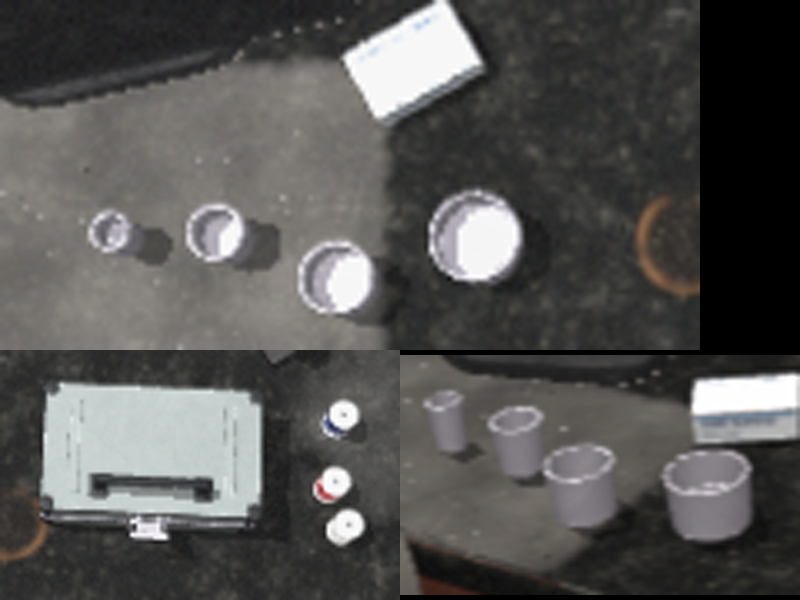

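```bash
cat >> h.py <<'E'
def blobs(p,X,zlo,zhi,zplane,box,n='top',minpx=20):
    "bright blobs within world box (x0,x1,y0,y1) by depth, outline cast on zplane"
    m=((X[...,2]>zlo)&(X[...,2]<zhi)&(X[...,0]>box[0])&(X[...,0]<box[1])&(X[...,1]>box[2])&(X[...,1]<box[3])&(p.max(2)>90)).astype(np.uint8)
    c,_=cv2.findContours(m,cv2.RETR_EXTERNAL,cv2.CHAIN_APPROX_NONE);out=[]
    for k in c:
        if cv2.contourArea(k)<minpx: continue
        q=np.array([ray(n,u,v,zplane)[:2] for u,v in k[:,0]],np.float32)
        out.append((q,cv2.minEnclosingCircle(q),cv2.minAreaRect(q)))
    return out
E
python3 - <<'E'
from h import *
p=cv2.imread('pics/top0.png')[:,:,::-1];X=np.load('pics/Xtop.npy')
print('cups')
for q,c,r in blobs(p,X,.02,.06,.044,(.40,.55,.0,.4)): print(np.round(c[0],4),round(c[1]*2,4),r)
print('spools')
for q,c,r in blobs(p,X,.035,.06,.048,(.43,.64,-.43,-.36)): print(np.round(c[0],4),round(c[1]*2,4),r)
print('roof')
g=(p.min(2)>110)&(X[...,2]>.085)&(X[...,2]<.112)&(X[...,0]>.4)&(X[...,0]<.7);g[:,:262]=0;g[:,340:]=0
g=cv2.morphologyEx(g.astype(np.uint8),cv2.MORPH_OPEN,np.ones((5,5)))
c=max(cv2.findContours(g,cv2.RETR_EXTERNAL,cv2.CHAIN_APPROX_NONE)[0],key=cv2.contourArea)
q=np.array([ray('top',u,v,.098)[:2] for u,v in c[:,0]],np.float32);print(cv2.minAreaRect(q))
# side edges, rear edge lines
for nm,s in (('rear',q[q[:,0]>q[:,0].max()-.008]),('left',q[(q[:,1]>q[:,1].max()-.008)]),('right',q[q[:,1]<q[:,1].min()+.008])):
    print(nm,s.mean(0),cv2.fitLine(s,cv2.DIST_HUBER,0,.01,.01).ravel().round(4))
# handle: points 0.122<z<.15
m=(X[...,2]>.12)&(X[...,2]<.15);m[:,:262]=0;m[:,340:]=0;m[:190]=0;m[250:]=0
v,u=np.nonzero(m);print('handle',u.min(),u.max(),v.min(),v.max());a=np.array([ray('top',a,b,.137)[:2] for a,b in zip(u,v)]);print(a.mean(0),a.min(0),a.max(0),cv2.fitLine(a.astype(np.float32),cv2.DIST_HUBER,0,.01,.01).ravel())
# latch white blob
m=(p.min(2)>170);m[:225]=0;m[250:]=0;m[:,285:].sum();m[:,:285]=0;m[:,316:]=0
v,u=np.nonzero(m);print('latch',u.min(),u.max(),v.min(),v.max(),ray('top',u.mean(),v[v>0].max(),.092),ray('top',u.mean(),v.mean(),.092))
E
```

```text
cups
[0.456  0.1866] 0.0557 ((0.45664694905281067, 0.18592569231987), (0.053482089191675186, 0.04978718236088753), 89.67353057861328)
[0.4907 0.3478] 0.0314 ((0.4905844032764435, 0.34766942262649536), (0.030578505247831345, 0.02480090782046318), 63.608001708984375)
[0.4888 0.2734] 0.0441 ((0.49046626687049866, 0.27337855100631714), (0.04060894250869751, 0.03686175495386124), 89.66675567626953)
[0.4858 0.09  ] 0.0663 ((0.48575830459594727, 0.08958874642848969), (0.064692422747612, 0.06183855980634689), 71.17171478271484)
spools
[ 0.4768 -0.3983] 0.0288 ((0.47688013315200806, -0.39841198921203613), (0.026155535131692886, 0.025655271485447884), 62.480281829833984)
[ 0.5203 -0.3875] 0.0281 ((0.5194664001464844, -0.3873943090438843), (0.026787882670760155, 0.02356264553964138), 89.65524291992188)
[ 0.5873 -0.3976] 0.0281 ((0.5873565673828125, -0.39864182472229004), (0.023433741182088852, 0.024394359439611435), 87.5500259399414)
roof
((0.5452156662940979, -0.20191866159439087), (0.20842070877552032, 0.12294367700815201), 87.19975280761719)
rear [ 0.60508984 -0.19870472] [ 0.0517  0.9987  0.6048 -0.2109]
left [ 0.54731715 -0.09947831] [ 0.9994 -0.0354  0.547  -0.0994]
right [ 0.538773   -0.30415988] [ 0.9995 -0.0326  0.5398 -0.3052]
handle 283 317 222 227
[ 0.50589892 -0.19987161] [ 0.49708002 -0.25243212] [ 0.51346304 -0.14653662] [ 0.05066212  0.9987159   0.5058989  -0.1998716 ]
latch 285 315 228 241 [ 0.45956703 -0.19933134  0.092     ] [ 0.48639962 -0.19980262  0.092     ]
```

```bash
python3 -m creep '[[0.4,21,-53.5,0,0,0,0.03],[0.4,21,-53.5,0,0,0,0.03],[0.4,21,-53.5,0,0,0,0.03],[0.4,21,-53.5,0,0,0,0.03],[0.4,21,-53.5,0,0,0,0.03]]' 30 && python3 -m creep '[[0.4,21,-53.5,0,0,0,0.03],[0.4,21,-53.5,0,0,0,0.03],[0.4,21,-53.5,0,0,0,0.03],[0.4,21,-53.5,0,0,0,0.03],[0.4,21,-53.5,0,0,0,0.03]]' && python3 -m creep '[[0.4,4,-60,0,0,0,0],[0.4,4,-60,0,0,0,0],[0.4,4,-60,0,0,0,0],[0.4,4,-60,0,0,0,0],[0.4,4,-58,0,0,0,0]]';python3 -m creep '[[0.4,0,0,0,0,0,0]]'; python3 -c "
from h import *
o=get_obs();print(o['eef_pos'],o['tool_rot'],o['q'])"
```

```text
t: 0.72
eef_pos: [0.3336, 0.3657, 0.2311]
tool_rot: [-0.0, 0.097, 0.995, -0.0]
contact_force: [1.3, -0.1, 0.7]
gripper_width: 0.701
grasp_force: 0.0
t: 1.35
eef_pos: [0.4384, 0.0984, 0.2313]
tool_rot: [0.0, 0.022, 1.0, 0.0]
contact_force: [1.2, 0.1, -0.3]
gripper_width: 0.7
grasp_force: 0.0
t: 1.98
eef_pos: [0.4579, -0.1995, 0.2313]
tool_rot: [0.0, 0.022, 1.0, 0.0]
contact_force: [0.8, 0.4, -0.2]
gripper_width: 0.697
grasp_force: 0.0
t: 2.1
eef_pos: [0.4571, -0.2025, 0.2314]
tool_rot: [-0.0, 0.027, 1.0, -0.001]
contact_force: [-0.4, 0.3, -0.8]
gripper_width: 0.699
grasp_force: 0.0
[ 0.45712951 -0.2025468   0.23136761] [-4.88759724e-05  2.65384909e-02  9.99647179e-01 -1.10661201e-03] [-0.19541585  0.199495    0.56191371  1.99553986 -0.12495321  0.97959499
  1.94504674]
```

```bash
python3 -m creep '[[0.3,5,4.5,-40,0,0,0],[0.3,0,0,-45,0,0,0],[0.3,0,0,-35,0,0,0],[0.3,0,0,-30,0,0,0],[0.3,0,0,-6,0,0,0]]' 30 && python3 -m creep '[[-0.3,0,0,0,0,0,0],[-0.5,0,0,0,0,0,0],[-0.7,0,0,0,0,0,0],[-0.7,0,0,0,0,0,0]]' 30
```

```text
t: 2.72
eef_pos: [0.4618, -0.1916, 0.0736]
tool_rot: [-0.002, 0.022, 1.0, 0.001]
contact_force: [-0.4, -0.2, -0.8]
gripper_width: 0.652
grasp_force: 0.0
t: 3.22
eef_pos: [0.4627, -0.1971, 0.0767]
tool_rot: [0.001, 0.024, 1.0, -0.002]
contact_force: [-2.5, -11.1, -3.9]
gripper_width: 0.376
grasp_force: 30.1
```

Run:
```python
from h import *
p,d=shot('scene','s1');a=cv2.resize(p[150:290,230:410],(720,560),interpolation=cv2.INTER_CUBIC);cv2.imwrite('pics/s1c.png',a[:,:,::-1])
```

```text
(no output)
```

View pics/s1c.png

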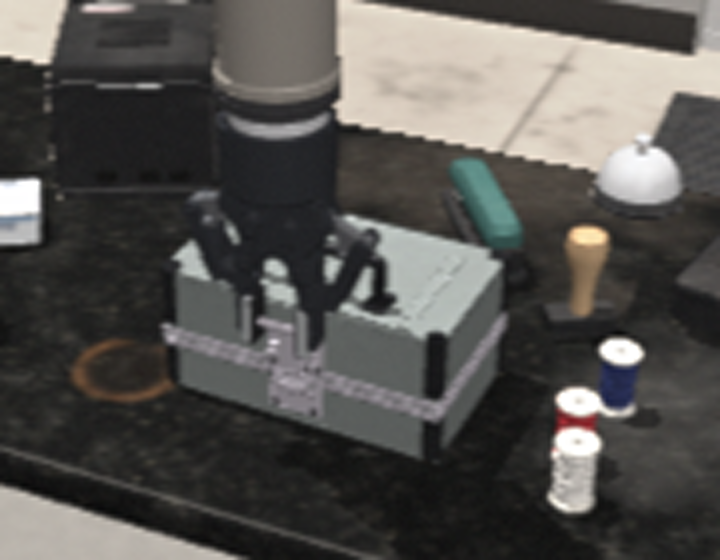

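```bash
python3 -m creep '[[-0.7,-6.5,0.3,-3,0,0,0],[-0.7,-5.6,0.3,-4.1,0,0,0],[-0.7,-4.8,0.2,-4.8,0,0,0],[-0.7,-4.1,0.2,-5.3,0,0,0]]' 25 && python3 -m creep '[[-0.7,-3,0.1,-6,0,0,0],[-0.7,-2.2,0.1,-6.4,0,0,0],[-0.7,-1,0,-7.2,0,0,0],[-0.7,-0.1,0,-7.5,0,0,0],[-0.7,0,0,0,0,0,0]]'
```

```text
t: 3.78
eef_pos: [0.4436, -0.1962, 0.0606]
tool_rot: [0.003, 0.024, 1.0, -0.002]
contact_force: [-1.3, -9.5, 4.8]
gripper_width: 0.374
grasp_force: 31.0
t: 4.4
eef_pos: [0.4366, -0.1958, 0.0325]
tool_rot: [0.002, 0.024, 1.0, -0.002]
contact_force: [-2.3, -10.1, 0.0]
gripper_width: 0.376
grasp_force: 31.2
```

```bash
python3 -m creep '[[0.3,0,0,0,0,0,0],[0.3,0,0,0,0,0,0],[0.3,0,0,0,0,0,0],[0.3,0,0,50,0,0,0],[0.3,0,0,60,0,0,0]]' 30 && python3 -m creep '[[0.0,0,0,60,0,0,0],[0.0,0,0,30,0,0,-0.1745],[0,10,0,0,0,0,-0.1745],[0,10,0,0,0,0,-0.1745],[0,10,0,0,0,0,-0.1745]]' && python3 -m creep '[[0,10,0,0,0,0,-0.1745],[0,10,0,0,0,0,-0.1745],[0,10,0,0,0,0,-0.1745],[0,5,0,0,0,0,-0.1745],[0,5,-3,0,0,0,-0.1745]]';python3 -m creep '[[0,0,0,0,0,0,0],[0,0,0,0,0,0,0]]'
python3 - <<'E'
from h import *
print(get_obs()['q'])
p,d=shot('scene','s2');a=cv2.resize(p[150:290,230:410],(720,560),interpolation=cv2.INTER_CUBIC);cv2.imwrite('pics/s2c.png',a[:,:,::-1])
E
```

```text
t: 5.03
eef_pos: [0.4351, -0.1914, 0.1416]
tool_rot: [-0.002, 0.022, 1.0, 0.0]
contact_force: [1.6, -0.5, 0.3]
gripper_width: 0.651
grasp_force: 0.0
t: 5.65
eef_pos: [0.4661, -0.1915, 0.2313]
tool_rot: [0.0, 0.365, 0.931, 0.0]
contact_force: [0.2, -0.7, -1.0]
gripper_width: 0.501
grasp_force: 0.0
t: 6.28
eef_pos: [0.506, -0.1943, 0.231]
tool_rot: [-0.0, 0.724, 0.69, 0.0]
contact_force: [0.6, -0.4, 0.2]
gripper_width: 0.501
grasp_force: 0.0
t: 6.52
eef_pos: [0.5056, -0.1947, 0.231]
tool_rot: [-0.0, 0.721, 0.692, 0.0]
contact_force: [-0.4, -0.2, -0.6]
gripper_width: 0.499
grasp_force: 0.0
[-0.43325756  0.34161017  0.86373332  1.91643808 -0.30391448  1.0197188
  0.52288407]
```

View pics/s2c.png

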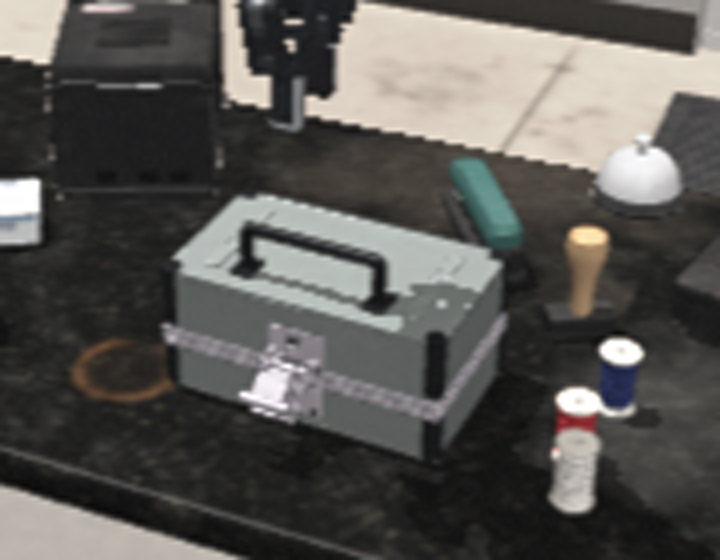

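```bash
python3 -m creep '[[0,0,-5,-40,0,0,0],[-0.2,0,0,-40,0,0,0],[-0.2,0,0,-20,0,0,0],[-0.2,0,0,-13,0,0,0],[-0.2,0,0,0,0,0,0]]' && python3 -m creep '[[-1,0,0,0,0,0,0],[-1,0,0,0,0,0,0],[-1,0,0,0,0,0,0],[-1,0,0,0,0,0,0]]' 30
```

```text
t: 7.2
eef_pos: [0.5055, -0.1999, 0.1177]
tool_rot: [-0.0, 0.722, 0.691, -0.0]
contact_force: [0.7, -0.4, 0.3]
gripper_width: 0.401
grasp_force: 0.0
t: 7.7
eef_pos: [0.508, -0.2004, 0.1192]
tool_rot: [0.002, 0.722, 0.691, 0.001]
contact_force: [3.9, -1.7, -2.1]
gripper_width: 0.104
grasp_force: 29.7
```

```bash
python3 -m creep '[[-1,6.5,-0.3,6.5,0,0,0],[-1,7,-0.3,6.5,0,0,0],[-1,15.2,-0.7,11.1,0,0,0],[-1,16.6,-0.8,8.8,0,0,0]]' && python3 -m creep '[[-1,17.6,-0.8,6.4,0,0,0],[-1,18.4,-0.8,3.9,0,0,0],[-1,18.7,-0.8,1.3,0,0,0],[-1,18.7,-0.8,-1.3,0,0,0]]'
```

```text
t: 8.2
eef_pos: [0.5475, -0.2024, 0.1509]
tool_rot: [-0.003, 0.723, 0.691, -0.002]
contact_force: [-9.5, -0.0, 2.3]
gripper_width: 0.1
grasp_force: 30.3
t: 8.7
eef_pos: [0.6235, -0.2063, 0.1625]
tool_rot: [-0.001, 0.723, 0.691, -0.001]
contact_force: [-5.3, -1.4, 2.7]
gripper_width: 0.101
grasp_force: 31.9
```

```bash
python3 -m creep '[[-1,18.4,-0.8,-3.9,0,0,0],[-1,17.6,-0.8,-6.4,0,0,0],[-1,16.6,-0.8,-8.8,0,0,0],[-1,15.2,-0.7,-11.1,0,0,0],[-1,8.6,-0.4,-7.9,0,0,0]]' && python3 -m creep '[[-1,0,0,0,0,0,0],[0,0,0,0,0,0,0],[0,0,0,0,0,0,0],[0,0,0,0,0,0,0]]';python3 - <<'E'
from h import *
p,d=shot('scene','s3');a=cv2.resize(p[130:290,230:410],(675,600),interpolation=cv2.INTER_CUBIC);cv2.imwrite('pics/s3c.png',a[:,:,::-1])
E
```

```text
t: 9.32
eef_pos: [0.7016, -0.2102, 0.1233]
tool_rot: [0.001, 0.723, 0.691, -0.0]
contact_force: [-2.0, -3.2, 3.7]
gripper_width: 0.101
grasp_force: 33.3
t: 9.82
eef_pos: [0.7036, -0.2077, 0.1244]
tool_rot: [0.002, 0.722, 0.692, 0.002]
contact_force: [6.2, -0.7, 2.2]
gripper_width: 0.499
grasp_force: 2.2
```

View pics/s3c.png

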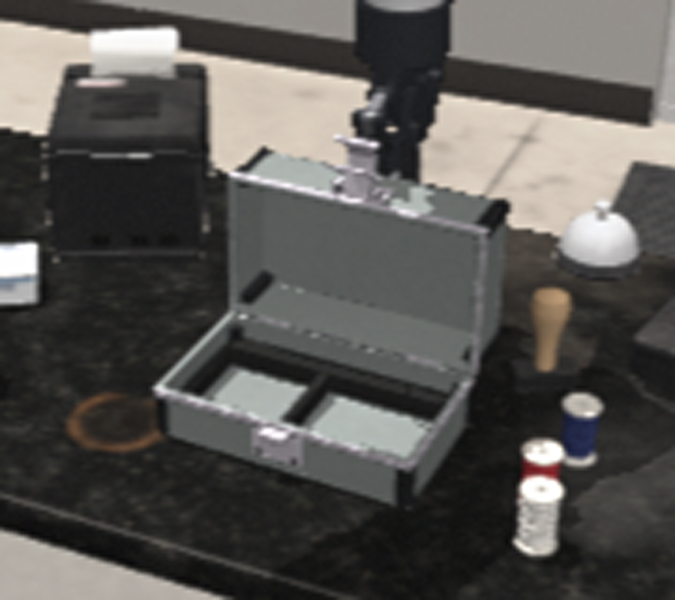

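```bash
python3 -m creep '[[0,0,0,60,0,0,0],[0,0,0,62,0,0,0],[0.5,0,0,62,0,0,0],[1,-43,60,0,0,0,0],[1,-43,60,0,0,0,0]]' && python3 -m creep '[[1,-43,60,0,0,0,0],[1,-43,60,-40,0,0,0],[1,-43,56,-40,0,0,0],[1,0,0,0,0,0,0],[1,0,0,0,0,0,0]]';python3 - <<'E'
from h import *
p,d=shot('top','t4');X=P('top',d)
for q,c,r in blobs(p,X,.02,.06,.044,(.40,.55,.0,.4)): print(np.round(c[0],4),round(c[1]*2,4),r)
a=cv2.resize(p[150:290,120:400],(800,400),interpolation=cv2.INTER_CUBIC);cv2.imwrite('pics/t4c.png',a[:,:,::-1])
E
```

```text
t: 10.5
eef_pos: [0.6277, -0.1055, 0.3078]
tool_rot: [0.0, 0.723, 0.691, 0.001]
contact_force: [0.7, 1.6, 0.1]
gripper_width: 1.001
grasp_force: 0.0
t: 11.12
eef_pos: [0.5269, 0.0319, 0.247]
tool_rot: [-0.0, 0.722, 0.692, 0.001]
contact_force: [0.3, -0.7, 0.7]
gripper_width: 0.998
grasp_force: 0.0
[0.4903 0.3474] 0.0323 ((0.4905233383178711, 0.34751611948013306), (0.03090079315006733, 0.0248052217066288), 63.69883728027344)
[0.49   0.2721] 0.0447 ((0.49046581983566284, 0.2732919454574585), (0.04078216478228569, 0.036861758679151535), 89.66676330566406)
```

View pics/t4c.png

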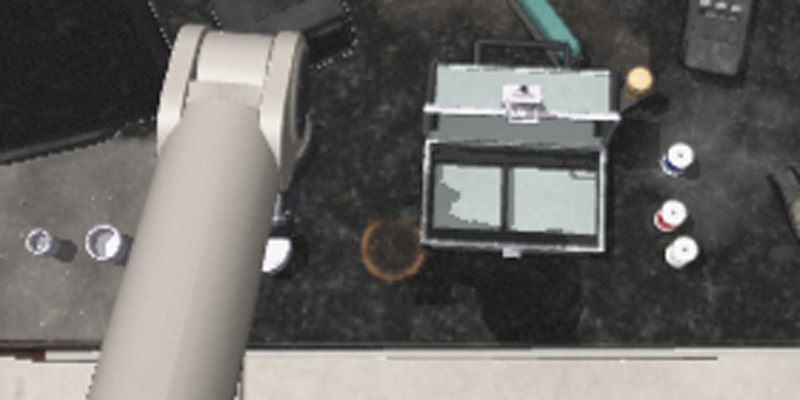

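Run:
```python
from h import *
for u,v in((424,249),(605,249)): print('rimfront',ray('top',120+u*.35,150+v*.35,.042))
for u,v in((437,165),(503,165),(437,232),(503,232),(512,166),(600,166),(512,234),(598,234)): print(ray('top',120+u*.35,150+v*.35,.024 if v>200 else .004)[:2])
p,d=shot('scene','s4');X=P('scene',d)
m=((X[...,2]>.035)&(X[...,2]<.055)&(X[...,0]>.4)&(X[...,0]<.56)&(X[...,1]>0)&(X[...,1]<.4)).astype(np.uint8)
k,l,st,ce=cv2.connectedComponentsWithStats(m)
for i in range(1,k):
    if st[i,4]>15:
        q=np.array([ray('scene',u,v,.044)[:2] for v,u in np.argwhere(l==i)],np.float32);print(st[i],cv2.minAreaRect(q))
```

```text
rimfront [ 0.4796523  -0.09965505  0.042     ]
rimfront [ 0.47842453 -0.30962435  0.042     ]
[ 0.58726687 -0.11517196]
[ 0.58677596 -0.19488422]
[ 0.50232082 -0.11479646]
[ 0.50186125 -0.19256275]
[ 0.58547487 -0.20572952]
[ 0.58482125 -0.31192786]
[ 0.4994173  -0.20312276]
[ 0.49881978 -0.30435895]
[146 199   9   7  43] ((0.48586562275886536, 0.34743818640708923), (0.039587318897247314, 0.025296160951256752), 41.333099365234375)
[162 203  13   9  64] ((0.48506960272789, 0.2726259231567383), (0.05100694298744202, 0.03738506883382797), 46.42715835571289)
[176 213  17  12  98] ((0.4492071270942688, 0.18374675512313843), (0.06616228818893433, 0.04833653196692467), 36.320945739746094)
[206 214  21  14 116] ((0.48026642203330994, 0.08789874613285065), (0.0741225853562355, 0.06016359105706215), 34.76057434082031)
```

```bash
python3 -m creep '[[1,-20.5,28.5,-30,0,0,0],[1,-20.5,29,-40,0,0,0],[1,0,0,-57,0,0,0],[1,0,0,0,0,0,0]]' 25 && python3 -m creep '[[1,0,0,-40,0,0,0],[1,0,0,-40,0,0,0],[1,0,0,-24,0,0,0],[1,0,0,0,0,0,0]]'
```

```text
t: 11.72
eef_pos: [0.4839, 0.0873, 0.1173]
tool_rot: [-0.001, 0.723, 0.691, -0.003]
contact_force: [0.4, -0.5, 0.6]
gripper_width: 0.998
grasp_force: 0.0
t: 12.22
eef_pos: [0.4872, 0.0879, 0.0165]
tool_rot: [0.0, 0.723, 0.69, 0.0]
contact_force: [0.1, -0.7, 1.5]
gripper_width: 1.0
grasp_force: 0.0
```

```bash
python3 -m creep '[[0,0,0,0,0,0,0],[-1,0,0,0,0,0,0],[-1,0,0,0,0,0,0],[-1,0,0,0,0,0,0]]' 35 && python3 -m creep '[[-1,0,0,30,0,0,0],[-1,0,0,40,0,0,0],[-1,0,0,40,0,0,0],[-1,10,-40,0,0,0,0],[-1,10,-40,0,0,0,0]]' && python3 -m creep '[[-1,10,-40,0,0,0,0],[-1,10,-40,0,0,0,0],[-1,10,-40,0,0,0,0],[-1,9,-39,0,0,0,0],[-1,0,0,0,0,0,0]]'&& python3 -m creep '[[-1,0,0,0,0,0,0]]'
```

```text
t: 12.72
eef_pos: [0.4878, 0.0888, 0.0181]
tool_rot: [0.001, 0.723, 0.691, 0.002]
contact_force: [-1.3, -1.8, 11.0]
gripper_width: 0.741
grasp_force: 35.4
t: 13.35
eef_pos: [0.5068, 0.009, 0.1277]
tool_rot: [0.001, 0.722, 0.692, 0.002]
contact_force: [1.4, 0.5, -0.8]
gripper_width: 0.737
grasp_force: 38.8
t: 13.98
eef_pos: [0.5451, -0.1544, 0.1276]
tool_rot: [0.002, 0.725, 0.689, 0.0]
contact_force: [-0.7, 0.1, -1.4]
gripper_width: 0.735
grasp_force: 38.8
t: 14.1
eef_pos: [0.5447, -0.1497, 0.1264]
tool_rot: [0.0, 0.723, 0.691, 0.001]
contact_force: [-0.5, -0.0, -0.7]
gripper_width: 0.736
grasp_force: 38.8
```

```bash
python3 -m creep '[[-1,1,-1,-40,0,0,0],[-1,0,0,-35,0,0,0],[-1,0,0,-10,0,0,0],[-1,0,0,0,0,0,0]]' && python3 -m creep '[[-1,0,0,-6,0,0,0],[-1,0,0,-3,0,0,0],[-1,0,0,0,0,0,0]]'&& python3 -m creep '[[-1,0,0,-4,0,0,0],[-1,0,0,-3,0,0,0],[-1,0,0,0,0,0,0]]' && python3 -m creep '[[-1,0,0,-3,0,0,0],[-1,0,0,-1.5,0,0,0],[-1,0,0,0,0,0,0]]'
```

```text
t: 14.6
eef_pos: [0.5457, -0.1503, 0.0408]
tool_rot: [-0.0, 0.722, 0.692, -0.0]
contact_force: [-0.8, 0.3, -0.3]
gripper_width: 0.741
grasp_force: 39.2
t: 14.98
eef_pos: [0.5457, -0.1511, 0.0317]
tool_rot: [0.0, 0.723, 0.691, 0.0]
contact_force: [0.5, -1.1, -0.4]
gripper_width: 0.739
grasp_force: 39.3
t: 15.35
eef_pos: [0.5454, -0.1511, 0.0242]
tool_rot: [-0.0, 0.723, 0.691, -0.0]
contact_force: [-0.2, 0.1, -0.6]
gripper_width: 0.74
grasp_force: 39.3
t: 15.72
eef_pos: [0.5458, -0.1513, 0.0221]
tool_rot: [-0.0, 0.723, 0.691, 0.001]
contact_force: [-7.5, 3.4, 24.7]
gripper_width: 0.739
grasp_force: 41.2
```

```bash
python3 -m creep '[[-1,0,0,2,0,0,0],[0.68,0,0,0,0,0,0],[0.68,0,0,0,0,0,0],[0.68,0,0,0,0,0,0]]' && python3 -m creep '[[0.68,0,0,30,0,0,0],[0.68,0,0,50,0,0,0],[0.68,0,0,50,0,0,0],[0.68,0,0,40,0,0,0],[0.68,0,0,0,0,0,0]]'
python3 - <<'E'
from h import *
p,d=shot('top','t5');X=P('top',d)
for q,c,r in blobs(p,X,.02,.06,.044,(.40,.57,.0,.4)): print(np.round(c[0],4),round(c[1]*2,4),r)
a=cv2.resize(p[150:290,120:400],(800,400),interpolation=cv2.INTER_CUBIC);cv2.imwrite('pics/t5c.png',a[:,:,::-1])
E
```

```text
t: 16.23
eef_pos: [0.5455, -0.1511, 0.0218]
tool_rot: [-0.0, 0.723, 0.691, -0.0]
contact_force: [-0.1, -0.3, 0.8]
gripper_width: 0.836
grasp_force: 0.0
t: 16.85
eef_pos: [0.5475, -0.1518, 0.1949]
tool_rot: [0.002, 0.723, 0.691, 0.002]
contact_force: [-0.2, 0.6, -0.8]
gripper_width: 0.837
grasp_force: 0.0
[0.4571 0.1866] 0.0546 ((0.4566466808319092, 0.186054989695549), (0.05322602391242981, 0.04978586360812187), 89.66487121582031)
[0.4901 0.3472] 0.0328 ((0.4902157485485077, 0.3469265103340149), (0.03223731368780136, 0.02480090782046318), 63.608001708984375)
[0.4903 0.2729] 0.0431 ((0.49046632647514343, 0.27337855100631714), (0.04060894623398781, 0.036861758679151535), 89.66676330566406)
```

View pics/t5c.png

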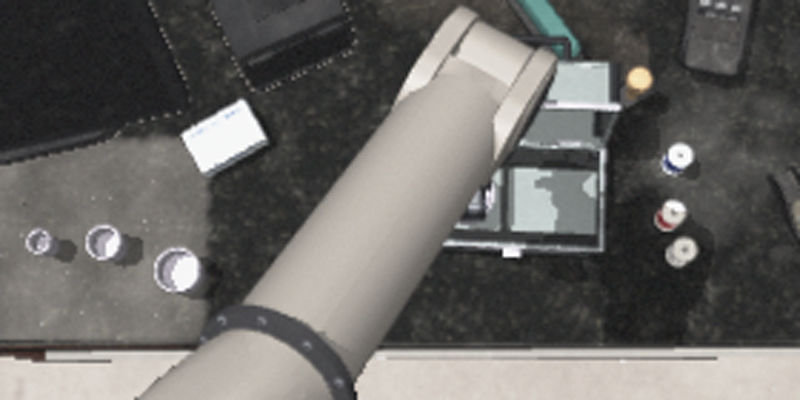

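```bash
python3 -m creep '[[0.68,-10,37.5,0,0,0,0],[0.8,-10,37.5,0,0,0,0],[0.8,-10,37.5,0,0,0,0],[0.8,-10,37.5,0,0,0,0],[0.8,-10,37.5,0,0,0,0]]' && python3 -m creep '[[0.8,-10,37.5,0,0,0,0],[0.8,-10,37.5,-20,0,0,0],[0.8,-10,37.5,-30,0,0,0],[0.8,-10,37,-30,0,0,0],[0.8,0,0,0,0,0,0]]' && python3 -m creep '[[0.8,0,0,0,0,0,0],[0.8,0,0,0,0,0,0]]'
```

```text
t: 17.52
eef_pos: [0.4941, 0.0376, 0.1905]
tool_rot: [-0.0, 0.723, 0.691, -0.001]
contact_force: [-0.3, 0.2, -0.5]
gripper_width: 0.897
grasp_force: 0.0
t: 18.15
eef_pos: [0.4522, 0.1878, 0.1086]
tool_rot: [-0.001, 0.721, 0.693, -0.003]
contact_force: [-0.3, -1.2, 1.0]
gripper_width: 0.9
grasp_force: 0.0
t: 18.4
eef_pos: [0.4561, 0.1846, 0.1123]
tool_rot: [0.0, 0.723, 0.69, 0.0]
contact_force: [-0.4, -0.3, 0.5]
gripper_width: 0.895
grasp_force: 0.0
```

```bash
python3 -m creep '[[0.8,1,1,-40,0,0,0],[0.8,0,0,-35,0,0,0],[0.8,0,0,-10,0,0,0],[0.8,0,0,0,0,0,0]]' && python3 -m creep '[[0,0,0,0,0,0,0],[-1,0,0,0,0,0,0],[-1,0,0,0,0,0,0],[-1,0,0,0,0,0,0]]' 35 && python3 -m creep '[[-1,0,0,20,0,0,0],[-1,0,0,40,0,0,0],[-1,0,0,45,0,0,0],[-1,0,0,30,0,0,0],[-1,0,0,0,0,0,0]]'
python3 - <<'E'
from h import *
p,d=shot('scene','s6');a=cv2.resize(p[150:260,130:300],(800,518),interpolation=cv2.INTER_CUBIC);cv2.imwrite('pics/s6c.png',a[:,:,::-1])
E
```

```text
t: 18.9
eef_pos: [0.457, 0.1862, 0.0274]
tool_rot: [0.0, 0.723, 0.691, -0.0]
contact_force: [0.6, 0.3, 0.5]
gripper_width: 0.899
grasp_force: 0.0
t: 19.4
eef_pos: [0.4576, 0.1872, 0.0287]
tool_rot: [0.0, 0.723, 0.691, 0.001]
contact_force: [-0.4, -1.4, 9.9]
gripper_width: 0.583
grasp_force: 34.6
t: 20.02
eef_pos: [0.4581, 0.1878, 0.1646]
tool_rot: [-0.0, 0.723, 0.691, 0.003]
contact_force: [-0.6, -0.3, -0.9]
gripper_width: 0.584
grasp_force: 36.8
```

View pics/s6c.png

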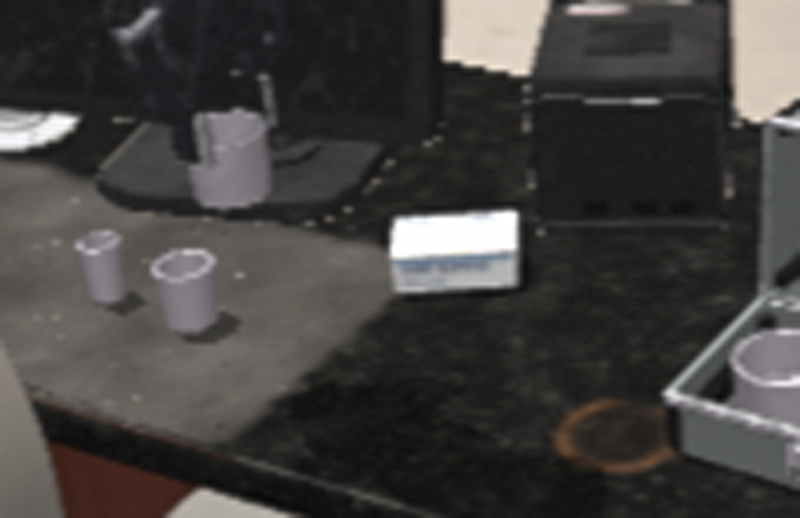

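```bash
cat >> h.py <<'E'
def cupat(n,x,y,z,r,tag):
    p,d=shot(n,tag);X=P(n,d);h,w=d.shape
    m=((np.abs(X[...,2]-z)<.012)&(np.hypot(X[...,0]-x,X[...,1]-y)<r+.010)&(p.min(2)>100)).astype(np.uint8)
    v,u=np.nonzero(m);q=np.array([ray(n,a,b,z)[:2] for a,b in zip(u,v)],np.float32)
    return cv2.minEnclosingCircle(q),cv2.minAreaRect(q),len(q)
E
python3 - <<'E'
from h import *
print(cupat('top',.546,-.150,.048,.032,'t6'))
p=cv2.imread('pics/t6.png');cv2.imwrite('pics/t6c.png',cv2.resize(p[190:245,255:345],(720,440),interpolation=cv2.INTER_CUBIC))
E
```

```text
(((0.544377863407135, -0.14850451052188873), 0.03221318498253822), ((0.5429667234420776, -0.14862823486328125), (0.06005174666643143, 0.061007142066955566), 89.64804077148438), 63)
```

View pics/t6c.png

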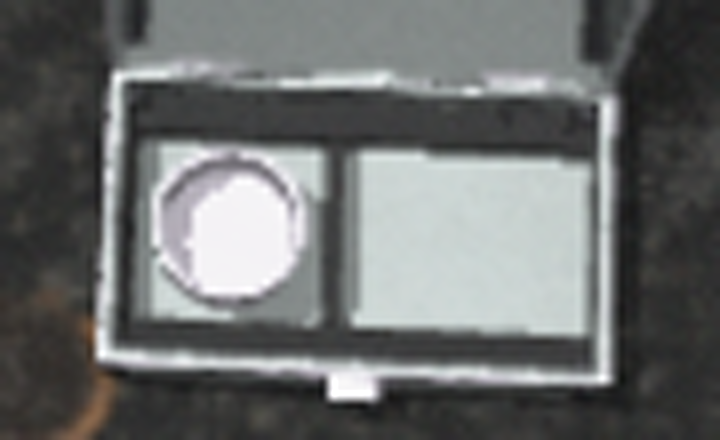

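```bash
python3 -m creep '[[-1,9.7,-37.3,0,0,0,0],[-1,9.7,-37.3,0,0,0,0],[-1,9.7,-37.3,0,0,0,0],[-1,9.7,-37.3,0,0,0,0],[-1,9.7,-37.3,0,0,0,0]]' && python3 -m creep '[[-1,9.7,-37.3,0,0,0,0],[-1,9.7,-37.3,0,0,0,0],[-1,9.7,-37.3,0,0,0,0],[-1,9.7,-37.3,0,0,0,0],[-1,0,0,0,0,0,0]]' && python3 -m creep '[[-1,0,0,-20,0,0,0],[-1,0,0,-30,0,0,0],[-1,0,0,0,0,0,0]]'
```

```text
t: 20.75
eef_pos: [0.5044, -0.0009, 0.1608]
tool_rot: [-0.001, 0.723, 0.691, -0.001]
contact_force: [-1.0, 0.2, -0.8]
gripper_width: 0.583
grasp_force: 36.8
t: 21.38
eef_pos: [0.543, -0.1525, 0.161]
tool_rot: [0.0, 0.725, 0.689, -0.001]
contact_force: [0.4, -0.2, -0.9]
gripper_width: 0.582
grasp_force: 36.8
t: 21.75
eef_pos: [0.5413, -0.1465, 0.1087]
tool_rot: [-0.003, 0.722, 0.692, -0.002]
contact_force: [-0.4, -0.1, -0.7]
gripper_width: 0.589
grasp_force: 36.8
```

```bash
python3 -m creep '[[-1,3.5,-1,0,0,0,0],[-1,0,0,-20,0,0,0],[-1,0,0,-10,0,0,0],[-1,0,0,0,0,0,0]]' && python3 -m creep '[[-1,0,0,-10,0,0,0],[-1,0,0,-10,0,0,0],[-1,0,0,0,0,0,0]]'&& python3 -m creep '[[-1,0,0,-4,0,0,0],[-1,0,0,-4,0,0,0],[-1,0,0,0,0,0,0]]' && python3 -m creep '[[-1,0,0,-2,0,0,0],[-1,0,0,-2,0,0,0],[-1,0,0,0,0,0,0]]'
```

```text
t: 22.25
eef_pos: [0.5465, -0.1496, 0.081]
tool_rot: [-0.001, 0.723, 0.691, -0.001]
contact_force: [-0.4, -0.2, -0.3]
gripper_width: 0.585
grasp_force: 36.8
t: 22.62
eef_pos: [0.5467, -0.1496, 0.0611]
tool_rot: [-0.001, 0.723, 0.691, -0.0]
contact_force: [0.8, -0.4, -0.3]
gripper_width: 0.585
grasp_force: 36.8
t: 23.0
eef_pos: [0.5472, -0.1497, 0.0538]
tool_rot: [-0.0, 0.723, 0.691, -0.0]
contact_force: [0.2, -0.7, -0.9]
gripper_width: 0.583
grasp_force: 36.8
t: 23.38
eef_pos: [0.5473, -0.1498, 0.0499]
tool_rot: [-0.0, 0.723, 0.691, -0.0]
contact_force: [0.1, -0.2, -0.3]
gripper_width: 0.585
grasp_force: 36.8
```

```bash
python3 -m creep '[[-1,0,0,-2,0,0,0],[-1,0,0,-1.5,0,0,0],[-1,0,0,0,0,0,0]]' && python3 -m creep '[[0.3,0,0,0,0,0,0],[0.5,0,0,0,0,0,0],[0.5,0,0,0,0,0,0]]' && python3 -m creep '[[0.5,0,0,20,0,0,0],[0.5,0,0,50,0,0,0],[0.5,-10,37.5,50,0,0,0],[0.5,-10,37.5,20,0,0,0],[0.8,-7,37.5,0,0,0,0]]' && python3 -m creep '[[0.5,-7,37.5,0,0,0,0],[0.5,-7,37.5,0,0,0,0],[0.5,-5,37.5,0,0,0,0],[0.4,-5,37.5,0,0,0,0],[0.4,-5,37.5,0,0,0,0]]' ;  python3 - <<'E'
from h import *
print(cupat('top',.546,-.150,.062,.026,'t7'))
p,d=shot('top','t7b');X=P('top',d)
for q,c,r in blobs(p,X,.02,.06,.044,(.40,.57,.0,.4)): print(np.round(c[0],4),round(c[1]*2,4),r)
p,d=shot('scene','s7');p=p[:,:,::-1];t=cv2.imread('pics/t7b.png')
cv2.imwrite('pics/c7.png',np.hstack([cv2.resize(t[190:245,255:345],(400,244)),cv2.resize(p[190:260,270:385],(400,244))]))
print(get_obs()['eef_pos'])
E
```

```text
t: 23.75
eef_pos: [0.5474, -0.1499, 0.0468]
tool_rot: [-0.0, 0.723, 0.691, 0.0]
contact_force: [-0.6, 1.8, 4.6]
gripper_width: 0.583
grasp_force: 37.2
t: 24.12
eef_pos: [0.5474, -0.1498, 0.0464]
tool_rot: [-0.0, 0.723, 0.691, -0.0]
contact_force: [-0.1, 0.0, 0.6]
gripper_width: 0.749
grasp_force: 0.0
t: 24.75
eef_pos: [0.5214, -0.0371, 0.1889]
tool_rot: [0.001, 0.723, 0.691, 0.002]
contact_force: [1.0, 0.8, 0.4]
gripper_width: 0.9
grasp_force: 0.0
t: 25.38
eef_pos: [0.4915, 0.1507, 0.1872]
tool_rot: [0.0, 0.723, 0.691, 0.001]
contact_force: [0.1, -0.5, 0.6]
gripper_width: 0.699
grasp_force: 0.0
(((0.5426854491233826, -0.14838090538978577), 0.030195219442248344), ((0.5455575585365295, -0.15063898265361786), (0.051437679678201675, 0.054878849536180496), 5.241569519042969), 59)
[0.49138186 0.15177471 0.18678259]
```

View pics/c7.png

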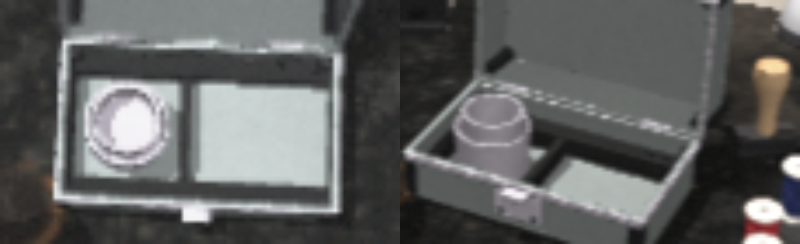

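```bash
cat >> h.py <<'E'
def scups(tag):
    p,d=shot('scene',tag);X=P('scene',d)
    m=((X[...,2]>.035)&(X[...,2]<.055)&(X[...,0]>.4)&(X[...,0]<.56)&(X[...,1]>0)&(X[...,1]<.4)).astype(np.uint8)
    k,l,st,ce=cv2.connectedComponentsWithStats(m)
    for i in range(1,k):
        if st[i,4]>15:
            q=np.array([ray('scene',u,v,.044)[:2] for v,u in np.argwhere(l==i)],np.float32);print(st[i],cv2.minAreaRect(q))
E
python3 -c "
from h import *
scups('s8')"
```

```text
[146 199   9   7  42] ((0.4854893386363983, 0.34710726141929626), (0.040589589625597, 0.025296160951256752), 41.333099365234375)
[162 203  13   9  64] ((0.48508065938949585, 0.27258098125457764), (0.049605127424001694, 0.037897493690252304), 61.43167495727539)
```

```bash
python3 -m creep '[[0.4,-1,40,0,0,0,0],[0.4,0,40,-20,0,0,0],[0.4,0,41,-40,0,0,0],[0.4,0,0,-30,0,0,0],[0.4,0,0,0,0,0,0]]' && python3 -m creep '[[0.4,0,0,-30,0,0,0],[0.4,0,0,0,0,0,0]]'
```

```text
t: 26.2
eef_pos: [0.4898, 0.2686, 0.0948]
tool_rot: [0.0, 0.723, 0.691, -0.002]
contact_force: [-0.5, -0.5, 0.2]
gripper_width: 0.703
grasp_force: 0.0
t: 26.45
eef_pos: [0.4906, 0.2689, 0.0663]
tool_rot: [0.0, 0.724, 0.69, -0.001]
contact_force: [-0.6, -0.2, 0.7]
gripper_width: 0.696
grasp_force: 0.0
```

```bash
python3 -m creep '[[0.4,0,4,-20,0,0,0],[0.4,0,0,-15.5,0,0,0],[0.4,0,0,0,0,0,0]]' && python3 -m creep '[[-0.3,0,0,0,0,0,0],[-1,0,0,0,0,0,0],[-1,0,0,0,0,0,0],[-1,0,0,0,0,0,0]]' 35 && python3 -m creep '[[-1,0,0,20,0,0,0],[-1,0,0,40,0,0,0],[-1,0,0,45,0,0,0],[-1,0,0,40,0,0,0],[-1,0,0,0,0,0,0]]'&& python3 -m creep '[[-1,5,-40,0,0,0,0],[-1,5,-40,0,0,0,0],[-1,5,-40,0,0,0,0],[-1,5,-40,0,0,0,0],[-1,5,-40,0,0,0,0]]' && python3 -m creep '[[-1,5,-40,0,0,0,0],[-1,5,-40,0,0,0,0],[-1,5,-40,0,0,0,0],[-1,5,-40,0,0,0,0],[-1,5,-40,0,0,0,0]]' && python3 -m creep '[[-1,5,-20,0,0,0,0],[-1,0,0,0,0,0,0],[-1,0,0,0,0,0,0]]'
```

```text
t: 26.82
eef_pos: [0.4897, 0.2743, 0.0293]
tool_rot: [-0.0, 0.723, 0.691, -0.001]
contact_force: [0.5, -0.2, -0.1]
gripper_width: 0.702
grasp_force: 0.0
t: 27.32
eef_pos: [0.491, 0.2748, 0.0309]
tool_rot: [0.0, 0.723, 0.691, 0.001]
contact_force: [0.4, -0.9, 5.3]
gripper_width: 0.442
grasp_force: 35.3
t: 27.95
eef_pos: [0.4923, 0.2756, 0.1792]
tool_rot: [0.0, 0.723, 0.691, 0.003]
contact_force: [-0.6, -0.0, -1.5]
gripper_width: 0.443
grasp_force: 35.6
t: 28.58
eef_pos: [0.5147, 0.0735, 0.175]
tool_rot: [-0.0, 0.723, 0.691, -0.001]
contact_force: [-0.0, 0.5, -0.4]
gripper_width: 0.441
grasp_force: 35.5
t: 29.2
eef_pos: [0.5398, -0.1262, 0.1749]
tool_rot: [-0.001, 0.723, 0.691, -0.0]
contact_force: [0.8, 0.1, -0.8]
gripper_width: 0.44
grasp_force: 35.5
t: 29.58
eef_pos: [0.545, -0.1441, 0.1749]
tool_rot: [-0.001, 0.722, 0.691, -0.0]
contact_force: [-0.1, 0.5, -0.7]
gripper_width: 0.443
grasp_force: 35.5
```

```bash
python3 -m creep '[[-1,2,-5,-25,0,0,0],[-1,0,0,-30,0,0,0],[-1,0,0,-15,0,0,0],[-1,0,0,0,0,0,0]]' && python3 -m creep '[[-1,0,0,-8,0,0,0],[-1,0,0,-8,0,0,0],[-1,0,0,0,0,0,0]]'&& python3 -m creep '[[-1,0,0,-8,0,0,0],[-1,0,0,-6,0,0,0],[-1,0,0,0,0,0,0]]' && python3 -m creep '[[-1,0,0,-5,0,0,0],[-1,0,0,-3,0,0,0],[-1,0,0,0,0,0,0]]'
```

```text
t: 30.08
eef_pos: [0.5469, -0.1492, 0.1046]
tool_rot: [-0.001, 0.722, 0.692, -0.001]
contact_force: [-0.6, -0.2, -0.1]
gripper_width: 0.44
grasp_force: 35.5
t: 30.45
eef_pos: [0.5472, -0.1501, 0.089]
tool_rot: [-0.0, 0.723, 0.691, -0.0]
contact_force: [-0.4, 0.6, -0.5]
gripper_width: 0.44
grasp_force: 35.5
t: 30.82
eef_pos: [0.5471, -0.1502, 0.0748]
tool_rot: [-0.0, 0.723, 0.691, -0.0]
contact_force: [-0.3, -0.2, -0.9]
gripper_width: 0.443
grasp_force: 35.5
t: 31.2
eef_pos: [0.5473, -0.1502, 0.0671]
tool_rot: [-0.0, 0.723, 0.691, -0.0]
contact_force: [-0.3, -0.1, -1.4]
gripper_width: 0.442
grasp_force: 35.5
```

```bash
python3 -m creep '[[-1,0,0,-2.5,0,0,0],[-1,0,0,-1.5,0,0,0],[-1,0,0,0,0,0,0]]' && python3 -m creep '[[0.1,0,0,0,0,0,0],[0.2,0,0,0,0,0,0],[0.2,0,0,0,0,0,0]]' && python3 -m creep '[[0.2,0,0,20,0,0,0],[0.2,0,0,50,0,0,0],[0.2,-5,40,50,0,0,0],[0.2,-5,40,10,0,0,0],[0.2,-5,40,0,0,0,0]]' && python3 -m creep '[[0.2,-5,40,0,0,0,0],[0.2,-5,40,0,0,0,0],[0.2,-5,40,0,0,0,0],[0.2,-5,40,0,0,0,0],[0.2,-5,40,0,0,0,0]]' ;  python3 - <<'E'
from h import *
scups('s9');t,_=shot('top','t9');t=t[:,:,::-1]
p=cv2.imread('pics/s9.png')
cv2.imwrite('pics/c9.png',np.hstack([cv2.resize(t[190:245,255:345],(400,244)),cv2.resize(p[190:260,270:385],(400,244))]))
print(get_obs()['eef_pos'])
E
```

```text
t: 31.58
eef_pos: [0.5475, -0.1503, 0.0633]
tool_rot: [-0.0, 0.723, 0.691, -0.0]
contact_force: [-1.1, -1.3, -1.2]
gripper_width: 0.442
grasp_force: 35.5
t: 31.95
eef_pos: [0.5476, -0.1503, 0.0635]
tool_rot: [0.0, 0.723, 0.691, 0.0]
contact_force: [-0.3, -0.5, 0.2]
gripper_width: 0.6
grasp_force: 0.0
t: 32.58
eef_pos: [0.5335, -0.0305, 0.1947]
tool_rot: [0.001, 0.723, 0.691, 0.002]
contact_force: [0.4, 0.7, -0.1]
gripper_width: 0.598
grasp_force: 0.0
t: 33.2
eef_pos: [0.5077, 0.1698, 0.1935]
tool_rot: [0.0, 0.723, 0.691, 0.001]
contact_force: [-0.9, -0.9, 0.1]
gripper_width: 0.597
grasp_force: 0.0
[146 199   9   7  43] ((0.48502805829048157, 0.3469095230102539), (0.04154517501592636, 0.02531340904533863), 40.47592544555664)
[0.50706672 0.17391571 0.19293834]
```

View pics/c9.png

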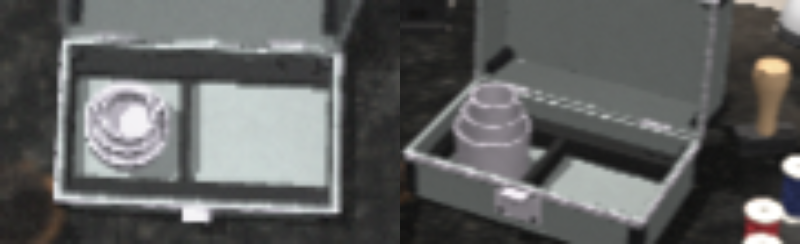

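```bash
python3 -m creep '[[0.2,-4,40,0,0,0,0],[0.2,-4,40,0,0,0,0],[0.2,-4,40,-20,0,0,0],[0.2,-4,40,-30,0,0,0],[0.2,0,13,-30,0,0,0]]' && python3 -m creep '[[0.2,0,0,-20,0,0,0],[0.2,0,0,0,0,0,0],[0.2,0,0,0,0,0,0]]'
```

```text
t: 33.92
eef_pos: [0.4914, 0.3447, 0.1123]
tool_rot: [-0.0, 0.721, 0.692, 0.001]
contact_force: [0.6, -0.5, -0.4]
gripper_width: 0.602
grasp_force: 0.0
t: 34.3
eef_pos: [0.4929, 0.3405, 0.0934]
tool_rot: [0.0, 0.723, 0.69, 0.001]
contact_force: [0.7, 0.2, 0.5]
gripper_width: 0.599
grasp_force: 0.0
```

```bash
python3 -m creep '[[0.2,-2,6,-30,0,0,0],[0.2,0,0,-25,0,0,0],[0.2,0,0,-7,0,0,0],[0.2,0,0,0,0,0,0]]' && python3 -m creep '[[-0.3,0,0,0,0,0,0],[-1,0,0,0,0,0,0],[-1,0,0,0,0,0,0],[-1,0,0,0,0,0,0]]' 30 && python3 -m creep '[[-1,0,0,20,0,0,0],[-1,0,0,40,0,0,0],[-1,0,0,50,0,0,0],[-1,0,0,50,0,0,0],[-1,0,0,0,0,0,0]]'&& python3 -m creep '[[-1,4.5,-40,0,0,0,0],[-1,4.5,-40,0,0,0,0],[-1,4.5,-40,0,0,0,0],[-1,4.5,-40,0,0,0,0],[-1,4.5,-40,0,0,0,0]]' && python3 -m creep '[[-1,4.5,-40,0,0,0,0],[-1,4.5,-40,0,0,0,0],[-1,4.5,-40,0,0,0,0],[-1,4.5,-40,0,0,0,0],[-1,4.5,-40,0,0,0,0]]' && python3 -m creep '[[-1,5,-40,0,0,0,0],[-1,4,-40,0,0,0,0],[-1,0,-10,0,0,0,0],[-1,0,0,0,0,0,0],[-1,0,0,0,0,0,0]]'
```

```text
t: 34.8
eef_pos: [0.4904, 0.3473, 0.031]
tool_rot: [0.0, 0.723, 0.691, 0.0]
contact_force: [-0.3, 0.8, -0.7]
gripper_width: 0.602
grasp_force: 0.0
t: 35.3
eef_pos: [0.4907, 0.3481, 0.0313]
tool_rot: [0.0, 0.723, 0.691, 0.001]
contact_force: [0.4, -0.5, 6.2]
gripper_width: 0.302
grasp_force: 29.4
t: 35.92
eef_pos: [0.4919, 0.3486, 0.1951]
tool_rot: [-0.0, 0.723, 0.691, 0.004]
contact_force: [-0.1, -0.1, -0.5]
gripper_width: 0.306
grasp_force: 29.8
t: 36.55
eef_pos: [0.5115, 0.1462, 0.1899]
tool_rot: [-0.0, 0.723, 0.691, -0.0]
contact_force: [0.3, -0.3, -0.8]
gripper_width: 0.305
grasp_force: 29.7
t: 37.17
eef_pos: [0.534, -0.0535, 0.1899]
tool_rot: [-0.0, 0.723, 0.691, -0.0]
contact_force: [-0.1, 0.2, -0.5]
gripper_width: 0.304
grasp_force: 29.8
t: 37.8
eef_pos: [0.5436, -0.1405, 0.1898]
tool_rot: [-0.001, 0.722, 0.692, 0.0]
contact_force: [0.6, -0.1, -1.1]
gripper_width: 0.305
grasp_force: 29.8
```

```bash
python3 -m creep '[[-1,4,-10.5,0,0,0,0],[-1,0,0,-35,0,0,0],[-1,0,0,-30,0,0,0],[-1,0,0,0,0,0,0]]' && python3 -m creep '[[-1,0,0,-10,0,0,0],[-1,0,0,-10,0,0,0],[-1,0,0,0,0,0,0]]'&& python3 -m creep '[[-1,0,0,-8,0,0,0],[-1,0,0,-8,0,0,0],[-1,0,0,0,0,0,0]]' && python3 -m creep '[[-1,0,0,-5,0,0,0],[-1,0,0,-3,0,0,0],[-1,0,0,0,0,0,0]]'
```

```text
t: 38.3
eef_pos: [0.5464, -0.1523, 0.1234]
tool_rot: [-0.002, 0.722, 0.691, -0.001]
contact_force: [-0.4, -1.1, -1.8]
gripper_width: 0.304
grasp_force: 29.8
t: 38.67
eef_pos: [0.5475, -0.1527, 0.1047]
tool_rot: [-0.0, 0.723, 0.691, -0.0]
contact_force: [-0.1, 0.4, -0.1]
gripper_width: 0.304
grasp_force: 29.8
t: 39.05
eef_pos: [0.5471, -0.1527, 0.0883]
tool_rot: [-0.001, 0.723, 0.691, -0.0]
contact_force: [-0.2, 0.0, -0.1]
gripper_width: 0.303
grasp_force: 29.8
t: 39.42
eef_pos: [0.5476, -0.1528, 0.0808]
tool_rot: [-0.0, 0.723, 0.691, -0.0]
contact_force: [0.2, -0.3, -0.5]
gripper_width: 0.306
grasp_force: 29.8
```

```bash
python3 -m creep '[[-1,0,0,-2,0,0,0],[-1,0,0,-1.5,0,0,0],[-1,0,0,0,0,0,0]]' && python3 -m creep '[[0,0,0,0,0,0,0],[0,0,0,0,0,0,0],[0,0,0,20,0,0,0],[0,0,0,50,0,0,0],[0,0,0,60,0,0,0]]' && python3 -m creep '[[0.2,0,-40,10,0,0,0],[0.2,0,-40,0,0,0,0],[0.2,0,-40,0,0,0,0],[0.2,10,-40,0,0,0,0],[0.2,10,-40,0,0,0,0]]' && python3 -m creep '[[0.2,10,-40,0,0,0,0],[0.2,10,-4,-20,0,0,0],[0.2,0,0,-30,0,0,0],[0.2,0,0,0,0,0,0],[0.2,0,0,0,0,0,0]]' ;  python3 - <<'E'
from h import *
scups('s10');t,_=shot('top','t10');t=t[:,:,::-1]
p=cv2.imread('pics/s10.png')
cv2.imwrite('pics/c10.png',np.hstack([cv2.resize(t[190:250,255:375],(400,244)),cv2.resize(p[190:290,270:400],(400,244))]))
print(get_obs()['eef_pos'],get_obs()['q'])
E
```

```text
t: 39.8
eef_pos: [0.5477, -0.1529, 0.0776]
tool_rot: [0.0, 0.723, 0.691, -0.0]
contact_force: [-0.8, -0.7, -0.5]
gripper_width: 0.301
grasp_force: 29.8
t: 40.42
eef_pos: [0.5471, -0.153, 0.2096]
tool_rot: [-0.0, 0.723, 0.691, -0.001]
contact_force: [1.2, -0.1, 0.7]
gripper_width: 0.504
grasp_force: 0.0
t: 41.05
eef_pos: [0.5679, -0.3543, 0.2192]
tool_rot: [0.001, 0.723, 0.691, 0.0]
contact_force: [0.3, 0.3, 0.8]
gripper_width: 0.6
grasp_force: 0.0
t: 41.68
eef_pos: [0.5881, -0.3965, 0.1687]
tool_rot: [0.0, 0.722, 0.691, 0.0]
contact_force: [-0.2, 0.1, 0.8]
gripper_width: 0.6
grasp_force: 0.0
[ 0.58832279 -0.39694992  0.16928267] [ 0.03671238  0.70071952  0.74687136  1.55731226 -0.51773871  1.08763614
  0.86608483]
```

View pics/c10.png

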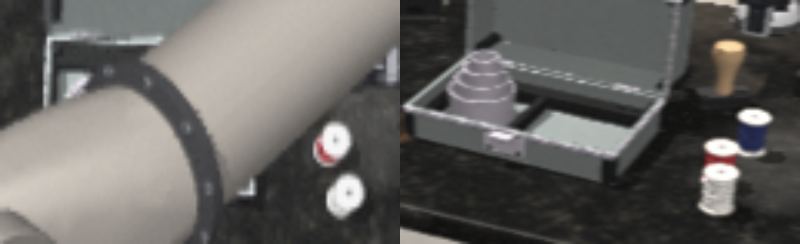

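```bash
python3 -m creep '[[0.2,0,0,-40,0,0,0],[0.2,0,0,-50,0,0,0],[0.2,-1,0,-40,0,0,0],[0.2,0,0,-26,0,0,0],[0.2,0,0,0,0,0,0]]' && python3 -m creep '[[-0.3,0,0,0,0,0,0],[-1,0,0,0,0,0,0],[-1,0,0,0,0,0,0],[-1,0,0,0,0,0,0]]' 30 && python3 -m creep '[[-1,0,0,20,0,0,0],[-1,0,0,40,0,0,0],[-1,0,0,50,0,0,0],[-1,-15,37,10,0,0,0],[-1,-15,37,0,0,0,0]]' && python3 -m creep '[[-1,-15,37,0,0,0,0],[-1,0,0,0,0,0,0],[-1,0,0,0,0,0,0]]'
```

```text
t: 42.4
eef_pos: [0.5862, -0.3963, 0.0105]
tool_rot: [-0.001, 0.723, 0.691, -0.0]
contact_force: [-0.1, 0.3, 0.3]
gripper_width: 0.6
grasp_force: 0.0
t: 42.9
eef_pos: [0.5879, -0.3978, 0.0135]
tool_rot: [0.002, 0.723, 0.691, 0.0]
contact_force: [-0.2, -0.1, 6.5]
gripper_width: 0.287
grasp_force: 29.3
t: 43.52
eef_pos: [0.5568, -0.3229, 0.1341]
tool_rot: [0.001, 0.723, 0.691, 0.001]
contact_force: [1.0, 0.0, -0.6]
gripper_width: 0.288
grasp_force: 29.5
t: 43.9
eef_pos: [0.5421, -0.2865, 0.1326]
tool_rot: [0.001, 0.723, 0.691, 0.0]
contact_force: [0.6, 0.0, -0.2]
gripper_width: 0.284
grasp_force: 29.5
```

```bash
python3 -m creep '[[-1,1,0,-40,0,0,0],[-1,0,0,-40,0,0,0],[-1,0,0,-20,0,0,0],[-1,0,0,-5,0,0,0],[-1,0,0,0,0,0,0]]' && python3 -m creep '[[-1,0,0,-5,0,0,0],[-1,0,0,-4,0,0,0],[-1,0,0,0,0,0,0]]' && python3 -m creep '[[-0.1,0,0,0,0,0,0],[-0.1,0,0,0,0,0,0],[-0.1,0,0,20,0,0,0],[-0.1,0,0,50,0,0,0],[-0.1,0,0,60,0,0,0]]'
```

```text
t: 44.52
eef_pos: [0.5432, -0.2868, 0.0274]
tool_rot: [0.001, 0.723, 0.691, 0.0]
contact_force: [0.2, -0.0, 0.4]
gripper_width: 0.292
grasp_force: 29.5
t: 44.9
eef_pos: [0.5429, -0.2858, 0.0177]
tool_rot: [0.0, 0.723, 0.691, 0.0]
contact_force: [-0.3, -0.3, -0.8]
gripper_width: 0.286
grasp_force: 29.6
t: 45.52
eef_pos: [0.5421, -0.2858, 0.1495]
tool_rot: [-0.0, 0.723, 0.691, -0.0]
contact_force: [1.7, 0.1, 0.1]
gripper_width: 0.453
grasp_force: 0.0
```

```bash
python3 -m creep '[[0,-4.4,-20,0,0,0,-0.16],[0.1,-4.4,-20,0,0,0,-0.16],[0.1,-4.4,-20,0,0,0,-0.16],[0.1,-4.4,-20,0,0,0,-0.16],[0.1,-4.4,-21,0,0,0,-0.16]]' && python3 -m creep '[[0.1,0,0,0,0,0,0],[0.1,0,0,-40,0,0,0],[0.1,0,0,-30,0,0,0],[0.1,0,0,0,0,0,0]]'
python3 - <<'E'
from h import *
p,d=shot('scene','s11');cv2.imwrite('pics/c11.png',cv2.resize(p[190:290,270:400],(400,308))[:,:,::-1])
E
```

```text
t: 46.15
eef_pos: [0.5207, -0.3875, 0.1491]
tool_rot: [0.0, 0.936, 0.353, 0.001]
contact_force: [-0.2, -0.2, -0.5]
gripper_width: 0.548
grasp_force: 0.0
t: 46.65
eef_pos: [0.5202, -0.3846, 0.0762]
tool_rot: [-0.002, 0.934, 0.357, -0.001]
contact_force: [0.3, -0.5, -0.4]
gripper_width: 0.552
grasp_force: 0.0
```

View pics/c11.png

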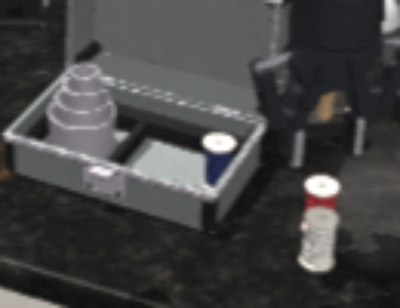

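```bash
python3 -m creep '[[0.1,0,-3,-30,0,0,0],[0.1,0,0,-25,0,0,0],[0.1,0,0,-8,0,0,0],[0.1,0,0,0,0,0,0]]' && python3 -m creep '[[-0.3,0,0,0,0,0,0],[-1,0,0,0,0,0,0],[-1,0,0,0,0,0,0],[-1,0,0,0,0,0,0]]' 30 && python3 -m creep '[[-1,0,0,20,0,0,0],[-1,0,0,40,0,0,0],[-1,0,0,50,0,0,0],[-1,4.6,27,10,0,0,0.16],[-1,4.6,27,0,0,0,0.16]]' && python3 -m creep '[[-1,4.6,27,0,0,0,0.16],[-1,4.6,27,0,0,0,0.16],[-1,4.6,26,0,0,0,0.16],[-1,0,0,0,0,0,0],[-1,0,0,0,0,0,0]]'
```

```text
t: 47.2
eef_pos: [0.5207, -0.3898, 0.0146]
tool_rot: [-0.0, 0.935, 0.355, -0.0]
contact_force: [0.9, 0.4, -0.2]
gripper_width: 0.549
grasp_force: 0.0
t: 47.7
eef_pos: [0.5211, -0.3903, 0.0153]
tool_rot: [0.0, 0.935, 0.355, 0.0]
contact_force: [-0.4, 1.2, 6.1]
gripper_width: 0.289
grasp_force: 29.3
t: 48.32
eef_pos: [0.5302, -0.3362, 0.1369]
tool_rot: [0.001, 0.865, 0.501, 0.001]
contact_force: [0.4, 0.3, -0.0]
gripper_width: 0.288
grasp_force: 29.5
t: 48.95
eef_pos: [0.5434, -0.2568, 0.1353]
tool_rot: [0.0, 0.724, 0.69, -0.0]
contact_force: [0.4, -0.2, -0.5]
gripper_width: 0.289
grasp_force: 29.5
```

```bash
python3 -m creep '[[-1,0,3.5,-40,0,0,0],[-1,0,0,-40,0,0,0],[-1,0,0,-20,0,0,0],[-1,0,0,-5,0,0,0],[-1,0,0,0,0,0,0]]' && python3 -m creep '[[-1,0,0,-5,0,0,0],[-1,0,0,-5,0,0,0],[-1,0,0,0,0,0,0]]' && python3 -m creep '[[-0.1,0,0,0,0,0,0],[-0.1,0,0,0,0,0,0],[-0.1,0,0,20,0,0,0],[-0.1,0,0,50,0,0,0],[-0.1,0,0,60,0,0,0]]' && python3 -m creep '[[0.2,-16.5,-36,0,0,0,0],[0.2,-16.5,-36,0,0,0,0],[0.2,-16.5,-36,0,0,0,0],[0.2,-16,-37,-10,0,0,0],[0.2,0,0,-30,0,0,0]]' &&  python3 -m creep '[[0.2,0,0,0,0,0,0],[0.2,0,0,0,0,0,0]]';  python3 - <<'E'
from h import *
p,d=shot('scene','s12');cv2.imwrite('pics/c12.png',cv2.resize(p[190:290,270:400],(400,308))[:,:,::-1])
E
```

```text
t: 49.58
eef_pos: [0.544, -0.2533, 0.0303]
tool_rot: [0.001, 0.723, 0.691, 0.0]
contact_force: [0.1, 0.4, -1.2]
gripper_width: 0.29
grasp_force: 29.5
t: 49.95
eef_pos: [0.5438, -0.2523, 0.0196]
tool_rot: [0.0, 0.723, 0.691, 0.0]
contact_force: [-0.7, -0.7, 0.6]
gripper_width: 0.288
grasp_force: 29.6
t: 50.58
eef_pos: [0.5431, -0.2523, 0.1516]
tool_rot: [-0.0, 0.723, 0.691, -0.0]
contact_force: [1.4, -0.1, 0.4]
gripper_width: 0.45
grasp_force: 0.0
t: 51.2
eef_pos: [0.4765, -0.4027, 0.1126]
tool_rot: [0.003, 0.725, 0.689, -0.001]
contact_force: [1.1, 1.4, -0.2]
gripper_width: 0.604
grasp_force: 0.0
t: 51.45
eef_pos: [0.4789, -0.3973, 0.1109]
tool_rot: [0.001, 0.722, 0.691, 0.0]
contact_force: [0.2, -0.0, 0.2]
gripper_width: 0.604
grasp_force: 0.0
```

View pics/c12.png

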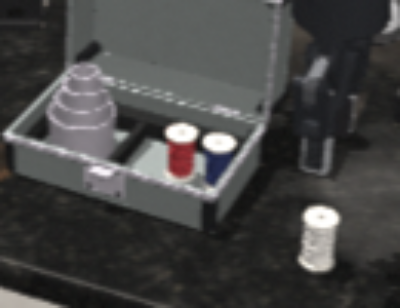

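```bash
python3 -m creep '[[0.2,-2,-1,-30,0,0,0],[0.2,0,0,-40,0,0,0],[0.2,0,0,-27,0,0,0],[0.2,0,0,0,0,0,0]]' && python3 -m creep '[[-0.3,0,0,0,0,0,0],[-1,0,0,0,0,0,0],[-1,0,0,0,0,0,0],[-1,0,0,0,0,0,0]]' 30 && python3 -m creep '[[-1,0,0,20,0,0,0],[-1,0,0,40,0,0,0],[-1,0,0,50,0,0,0],[-1,11,30,10,0,0,0],[-1,11,30,0,0,0,0]]' && python3 -m creep '[[-1,11,30,0,0,0,0],[-1,11,30,0,0,0,0],[-1,11,30,0,0,0,0],[-1,11,28,0,0,0,0],[-1,0,0,0,0,0,0]]' && python3 -m creep '[[-1,0,0,0,0,0,0],[-1,0,0,0,0,0,0]]'
```

```text
t: 52.0
eef_pos: [0.476, -0.3973, 0.0119]
tool_rot: [-0.001, 0.722, 0.692, -0.0]
contact_force: [0.6, -0.8, 0.4]
gripper_width: 0.601
grasp_force: 0.0
t: 52.5
eef_pos: [0.4773, -0.3992, 0.0142]
tool_rot: [0.001, 0.723, 0.691, 0.0]
contact_force: [0.3, 0.1, 7.9]
gripper_width: 0.284
grasp_force: 29.8
t: 53.12
eef_pos: [0.4988, -0.3386, 0.1353]
tool_rot: [0.002, 0.723, 0.691, 0.001]
contact_force: [0.7, 0.1, -0.8]
gripper_width: 0.287
grasp_force: 29.5
t: 53.75
eef_pos: [0.5434, -0.2175, 0.1333]
tool_rot: [-0.0, 0.721, 0.693, 0.001]
contact_force: [-0.0, -0.0, 0.9]
gripper_width: 0.284
grasp_force: 29.5
t: 54.0
eef_pos: [0.5415, -0.2218, 0.1331]
tool_rot: [0.0, 0.723, 0.69, -0.0]
contact_force: [0.1, -0.9, -0.1]
gripper_width: 0.284
grasp_force: 29.5
```

```bash
python3 -m creep '[[-1,1,1.5,-40,0,0,0],[-1,0,0,-40,0,0,0],[-1,0,0,-20,0,0,0],[-1,0,0,-5,0,0,0],[-1,0,0,0,0,0,0]]' && python3 -m creep '[[-1,0,0,-5,0,0,0],[-1,0,0,-5,0,0,0],[-1,0,0,0,0,0,0]]' && python3 -m creep '[[-0.1,0,0,0,0,0,0],[-0.1,0,0,0,0,0,0],[-0.1,0,0,20,0,0,0],[-0.1,0,0,50,0,0,0],[-0.1,0,0,60,0,0,0]]' && python3 -m creep '[[-0.1,0,40,40,0,0,0],[-0.1,0,40,40,0,0,0],[-0.1,0,40,30,0,0,0],[-0.1,0,40,0,0,0,0],[-0.1,0,40,0,0,0,0]]'&& python3 -m creep '[[-0.6,0,40,0,0,0,0],[-0.6,0,40,0,0,0,0],[-0.6,0,0,0,0,0,0]]';  python3 - <<'E'
from h import *
t,d=shot('top','t13');np.save('pics/Xt13.npy',P('top',d));p,_=shot('scene','s13')
cv2.imwrite('pics/c13.png',np.hstack([cv2.resize(t[160:250,255:375],(480,360),interpolation=cv2.INTER_CUBIC),cv2.resize(p[150:270,270:375],(315,360))])[:,:,::-1])
E
```

```text
t: 54.62
eef_pos: [0.5436, -0.2196, 0.0283]
tool_rot: [0.001, 0.723, 0.691, 0.0]
contact_force: [-0.7, 0.8, -0.5]
gripper_width: 0.286
grasp_force: 29.5
t: 55.0
eef_pos: [0.544, -0.219, 0.018]
tool_rot: [0.001, 0.723, 0.691, 0.001]
contact_force: [1.1, 0.2, 2.4]
gripper_width: 0.286
grasp_force: 29.5
t: 55.62
eef_pos: [0.5424, -0.2188, 0.1494]
tool_rot: [-0.001, 0.723, 0.691, -0.001]
contact_force: [1.0, 0.6, 0.5]
gripper_width: 0.45
grasp_force: 0.0
t: 56.25
eef_pos: [0.543, -0.0179, 0.2592]
tool_rot: [0.0, 0.723, 0.691, 0.001]
contact_force: [0.3, 0.1, -1.0]
gripper_width: 0.451
grasp_force: 0.0
t: 56.62
eef_pos: [0.5429, 0.0648, 0.2581]
tool_rot: [-0.0, 0.721, 0.693, 0.0]
contact_force: [-0.3, -0.3, 0.4]
gripper_width: 0.198
grasp_force: 0.0
```

View pics/c13.png

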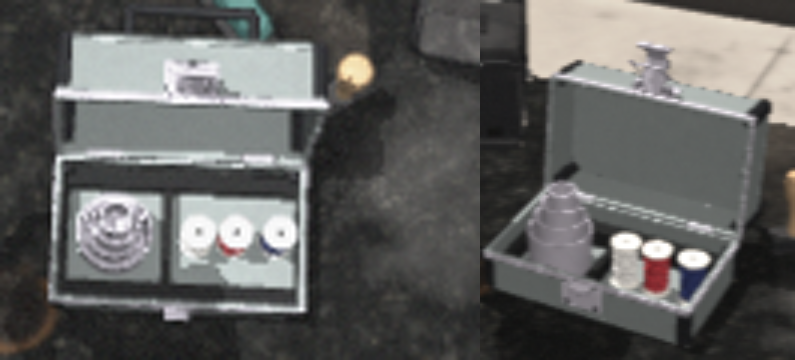

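```bash
python3 -c "
from h import *
X=np.load('pics/Xt13.npy')
print(ray('top',302.8,162.2,.139),ray('top',302.8,161,.139),ray('top',302.8,164,.139))
for u in(292,300,308): print([X[v,u].round(3).tolist() for v in range(159,168)])"
```

```text
[ 0.7072033  -0.21193504  0.139     ] [ 0.71121985 -0.21201188  0.139     ] [ 0.70118719 -0.21181993  0.139     ]
[[0.764, -0.184, 0.001], [0.761, -0.184, -0.002], [0.713, -0.178, 0.135], [0.71, -0.178, 0.133], [0.707, -0.178, 0.131], [0.745, -0.183, 0.002], [0.741, -0.183, 0.002], [0.276, -0.119, 1.474], [0.735, -0.183, -0.002]]
[[0.766, -0.212, -0.007], [0.762, -0.212, -0.006], [0.714, -0.204, 0.129], [0.71, -0.203, 0.134], [0.708, -0.204, 0.13], [0.704, -0.203, 0.131], [0.743, -0.212, -0.004], [0.734, -0.211, 0.012], [0.735, -0.212, -0.002]]
[[0.75, -0.237, 0.041], [0.746, -0.237, 0.043], [0.754, -0.24, 0.007], [0.71, -0.229, 0.133], [0.705, -0.229, 0.136], [0.704, -0.229, 0.131], [0.739, -0.239, 0.009], [0.738, -0.24, 0.001], [0.734, -0.24, 0.001]]
```

```bash
python3 -m creep '[[-0.5,0,0,45,0,0,0],[-0.5,23.3,-39,0,0,0,0],[-0.5,23.3,-39,0,0,0,0],[-0.5,23.3,-39,0,0,0,0],[-0.5,23.3,-39,0,0,0,0]]' && python3 -m creep '[[-0.5,23.3,-39,0,0,0,0],[-0.5,23.3,-39,0,0,0,0],[-0.5,23.3,-39,0,0,0,0],[-0.5,0,0,0,0,0,0],[-0.5,0,0,0,0,0,0]]'
```

```text
t: 57.35
eef_pos: [0.6363, -0.0983, 0.3033]
tool_rot: [0.0, 0.724, 0.69, -0.0]
contact_force: [0.1, 0.4, 0.5]
gripper_width: 0.247
grasp_force: 0.0
t: 57.98
eef_pos: [0.7054, -0.2133, 0.3029]
tool_rot: [0.0, 0.723, 0.69, -0.0]
contact_force: [0.5, 0.9, -0.6]
gripper_width: 0.251
grasp_force: 0.0
```

```bash
python3 -m creep '[[-0.5,2.5,4,-40,0,0,0],[-0.5,0,0,-50,0,0,0],[-0.5,0,0,-50,0,0,0],[-0.5,0,0,0,0,0,0]]' && python3 -m creep '[[-0.5,0,0,-15,0,0,0],[-0.5,0,0,0,0,0,0]]'&& python3 -m creep '[[-0.5,0,0,-15,0,0,0],[-0.5,0,0,-13,0,0,0],[-0.5,0,0,0,0,0,0]]' && python3 -m creep '[[-1,0,0,0,0,0,0],[-1,0,0,0,0,0,0],[-1,0,0,0,0,0,0]]' 30
```

```text
t: 58.48
eef_pos: [0.7064, -0.205, 0.159]
tool_rot: [-0.004, 0.722, 0.692, -0.002]
contact_force: [-0.6, 0.3, -0.2]
gripper_width: 0.251
grasp_force: 0.0
t: 58.72
eef_pos: [0.7092, -0.2078, 0.1486]
tool_rot: [0.0, 0.723, 0.691, 0.0]
contact_force: [-1.2, 0.2, -0.3]
gripper_width: 0.25
grasp_force: 0.0
t: 59.1
eef_pos: [0.7086, -0.2078, 0.1187]
tool_rot: [-0.0, 0.723, 0.691, -0.0]
contact_force: [1.0, 0.1, 0.9]
gripper_width: 0.251
grasp_force: 0.0
t: 59.48
eef_pos: [0.7096, -0.2079, 0.1198]
tool_rot: [0.001, 0.723, 0.691, 0.0]
contact_force: [5.1, -0.9, -2.5]
gripper_width: 0.101
grasp_force: 30.0
```

```bash
python3 -m creep '[[-1,-7.5,0.3,7.4,0,0,0],[-1,-7.5,0.3,7.4,0,0,0],[-1,-15.2,0.7,11.1,0,0,0],[-1,-16.6,0.8,8.8,0,0,0]]' && python3 -m creep '[[-1,-17.6,0.8,6.4,0,0,0],[-1,-18.4,0.8,3.9,0,0,0],[-1,-18.7,0.8,1.3,0,0,0],[-1,-18.7,0.8,-1.3,0,0,0]]'
```

```text
t: 59.98
eef_pos: [0.6639, -0.2056, 0.1558]
tool_rot: [0.002, 0.722, 0.692, 0.002]
contact_force: [6.3, -0.2, 0.4]
gripper_width: 0.101
grasp_force: 29.2
t: 60.48
eef_pos: [0.5898, -0.2018, 0.1661]
tool_rot: [0.001, 0.722, 0.692, 0.002]
contact_force: [3.2, 0.4, -0.5]
gripper_width: 0.101
grasp_force: 31.0
```

```bash
python3 -m creep '[[-1,-18.4,0.8,-3.9,0,0,0],[-1,-17.6,0.8,-6.4,0,0,0],[-1,-16.6,0.8,-8.8,0,0,0]]' && python3 -m creep '[[-1,-7.6,0.3,-5,0,0,0],[-1,-7.6,0.3,-6,0,0,0],[-1,-6.7,0.3,-6,0,0,0],[-1,0,0,0,0,0,0]]'
```

```text
t: 60.85
eef_pos: [0.536, -0.1993, 0.146]
tool_rot: [-0.0, 0.723, 0.691, 0.001]
contact_force: [1.3, 0.8, -0.4]
gripper_width: 0.097
grasp_force: 31.0
t: 61.35
eef_pos: [0.513, -0.1983, 0.1273]
tool_rot: [-0.001, 0.723, 0.691, -0.0]
contact_force: [1.4, 4.7, -8.2]
gripper_width: 0.101
grasp_force: 30.6
```

```bash
python3 -m creep '[[-1,-2.5,0.1,-3,0,0,0],[-1,-2,0.1,-3,0,0,0],[-1,0,0,0,0,0,0]]' && python3 -m creep '[[-1,-0.5,0,-2,0,0,0],[-1,-0.5,0,-2,0,0,0],[-1,0,0,0,0,0,0]]'
```

```text
t: 61.72
eef_pos: [0.5083, -0.1982, 0.122]
tool_rot: [-0.002, 0.723, 0.691, -0.0]
contact_force: [-2.4, 6.5, 0.1]
gripper_width: 0.103
grasp_force: 31.6
t: 62.1
eef_pos: [0.5083, -0.1986, 0.1208]
tool_rot: [-0.002, 0.723, 0.691, 0.001]
contact_force: [-10.7, 11.4, 30.6]
gripper_width: 0.098
grasp_force: 35.1
```

```bash
python3 -m creep '[[-0.2,0,0,0,0,0,0],[-0.2,0,0,0,0,0,0],[-0.2,0,0,40,0,0,0],[-0.2,0,0,50,0,0,0],[-0.2,0,0,25,0,0,0.1745]]' && python3 -m creep '[[-0.2,-10,0,0,0,0,0.1745],[-0.2,-10,0,0,0,0,0.1745],[-0.2,-10,0,0,0,0,0.1745],[0.3,-10,0,0,0,0,0.1745],[0.3,-10,0,0,0,0,0.1745]]' && python3 -m creep '[[0.3,-10,0,0,0,0,0.1745],[0.3,-8,0,0,0,0,0.1745],[0.3,-4,0,0,0,0,0.1745],[0.3,0,0,0,0,0,0],[0.3,0,0,0,0,0,0]]'
python3 - <<'E'
from h import *
p,d=shot('scene','s14');cv2.imwrite('pics/c14.png',cv2.resize(p[150:270,230:390],(640,480),interpolation=cv2.INTER_CUBIC)[:,:,::-1])
E
```

```text
t: 62.72
eef_pos: [0.5091, -0.2004, 0.2354]
tool_rot: [0.001, 0.659, 0.752, -0.0]
contact_force: [0.9, 0.9, -0.1]
gripper_width: 0.4
grasp_force: 0.0
t: 63.35
eef_pos: [0.4579, -0.1998, 0.2332]
tool_rot: [-0.0, 0.278, 0.961, -0.001]
contact_force: [-0.1, -0.9, 0.3]
gripper_width: 0.648
grasp_force: 0.0
t: 63.98
eef_pos: [0.4366, -0.1994, 0.2334]
tool_rot: [-0.0, 0.024, 1.0, -0.0]
contact_force: [0.4, -0.1, 0.4]
gripper_width: 0.651
grasp_force: 0.0
```

View pics/c14.png

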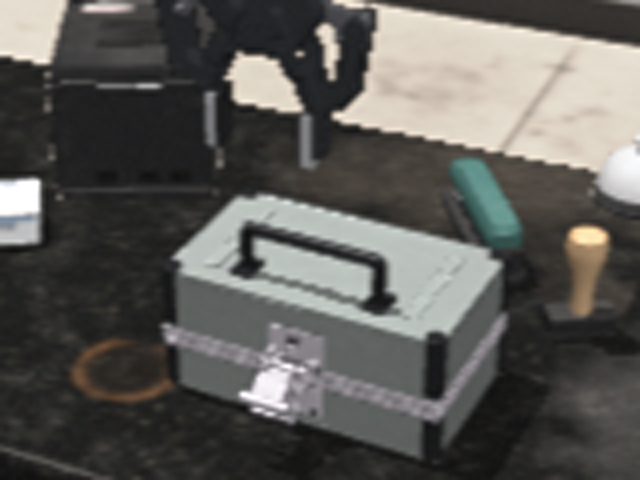

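```bash
python3 -m creep '[[0.3,0,2.5,-45,0,0,0],[0.3,0,0,-50,0,0,0],[0.3,0,0,-50,0,0,0],[0.3,0,0,-30,0,0,0],[0.3,0,0,0,0,0,0]]' && python3 -m creep '[[0.3,0,0,-15,0,0,0],[0.3,0,0,-10,0,0,0],[0.3,0,0,0,0,0,0]]' && python3 -m creep '[[-0.3,0,0,0,0,0,0],[-0.5,0,0,0,0,0,0],[-0.7,0,0,0,0,0,0],[-0.7,0,0,0,0,0,0]]' 30
```

```text
t: 64.65
eef_pos: [0.4351, -0.1963, 0.0567]
tool_rot: [-0.002, 0.023, 1.0, 0.0]
contact_force: [-0.0, 0.4, 1.1]
gripper_width: 0.651
grasp_force: 0.0
t: 65.03
eef_pos: [0.4365, -0.1964, 0.0333]
tool_rot: [-0.0, 0.022, 1.0, 0.0]
contact_force: [-1.1, -0.3, -0.3]
gripper_width: 0.649
grasp_force: 0.0
t: 65.53
eef_pos: [0.4369, -0.1965, 0.034]
tool_rot: [0.0, 0.022, 1.0, 0.0]
contact_force: [-1.1, 0.8, 5.6]
gripper_width: 0.378
grasp_force: 29.3
```

```bash
python3 -m creep '[[-0.7,0.1,0,7.5,0,0,0],[-0.7,1,0,7.2,0,0,0],[-0.7,2.2,-0.1,6.4,0,0,0],[-0.7,3,-0.1,6,0,0,0]]' 30 && python3 -m creep '[[-0.7,4.1,-0.2,5.3,0,0,0],[-0.7,4.8,-0.2,4.8,0,0,0],[-0.7,5.6,-0.3,4.1,0,0,0],[-0.7,6.5,-0.3,3,0,0,0],[-0.7,0,0,0,0,0,0]]' && python3 -m creep '[[-0.7,2,0,0.5,0,0,0],[-0.7,0,0,0,0,0,0]]'
```

```text
t: 66.03
eef_pos: [0.4427, -0.1967, 0.0609]
tool_rot: [-0.0, 0.022, 1.0, 0.0]
contact_force: [0.0, -0.5, -2.3]
gripper_width: 0.374
grasp_force: 30.0
t: 66.65
eef_pos: [0.4651, -0.1979, 0.0782]
tool_rot: [0.001, 0.022, 1.0, -0.0]
contact_force: [-0.6, 0.7, 0.6]
gripper_width: 0.376
grasp_force: 30.3
t: 66.9
eef_pos: [0.4658, -0.1979, 0.0783]
tool_rot: [-0.0, 0.022, 1.0, 0.0]
contact_force: [-2.0, 0.1, 4.6]
gripper_width: 0.377
grasp_force: 30.4
```

Release, retreat and check.

```bash
python3 -m creep '[[0.3,0,0,0,0,0,0],[0.3,0,0,0,0,0,0],[0.3,0,0,0,0,0,0],[0.3,0,0,40,0,0,0],[0.3,0,0,60,0,0,0]]' && python3 -m creep '[[0.3,0,20,50,0,0,0],[0.3,0,50,0,0,0,0],[0.3,0,40,0,0,0,0],[0.3,0,0,0,0,0,0]]'
python3 - <<'E'
from h import *
p,d=shot('scene','s15');t,_=shot('top','t15')
cv2.imwrite('pics/c15.png',np.hstack([cv2.resize(p[150:270,230:390],(440,330),interpolation=cv2.INTER_CUBIC),cv2.resize(t[180:250,255:345],(360,330),interpolation=cv2.INTER_CUBIC)])[:,:,::-1])
E
```

```text
t: 67.53
eef_pos: [0.4648, -0.1973, 0.1781]
tool_rot: [-0.002, 0.022, 1.0, -0.0]
contact_force: [2.0, 0.2, 0.3]
gripper_width: 0.654
grasp_force: 0.0
t: 68.03
eef_pos: [0.466, -0.0844, 0.2282]
tool_rot: [0.0, 0.019, 1.0, 0.001]
contact_force: [0.6, -1.4, -0.1]
gripper_width: 0.647
grasp_force: 0.0
```

View pics/c15.png

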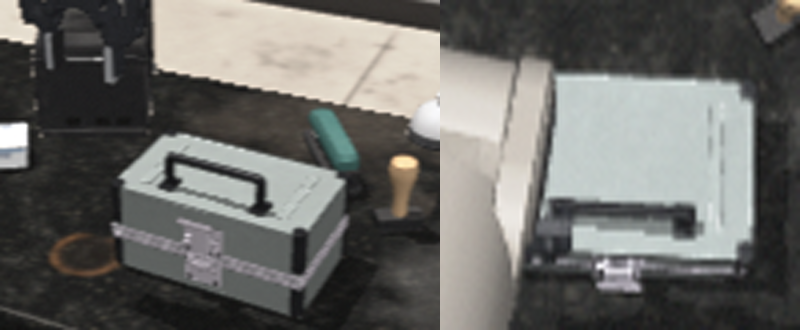

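The picture shows the lid down flat and the latch lever up against it, as at the start, with the gripper clear of everything.

```bash
python3 -c "
from station import *
print(hand_in())"
```

```text
the job is handed in; nothing more can be done
None
```

I handed the job in at about 68 s: all four cups nested in the left pocket, all three spools in the right pocket, lid shut, latch shut; I never touched the carton, hand stamp or tape dispenser, and no verdict came back from the hand-in.

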